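Pack the bead spinner: key the drive cup, nest the cups, lid on

TASK

Pack up the bead spinner for the day: fit the drive cup on the spinner's shaft and turn it until its keyway drops over the key and the hub sits fully down, then nest all the loose bead cups in it, one inside another in any order, each fully home in one straight stack. Last, put the lid on the top cup, seated flat, and leave the ring cone, the glass dish and the crimping tool where they are.

Things in the scene. Friction and masses are not known exactly. Their poses are not given: they have to be found in the camera images.
- spinner: electric bead spinner: fixed round grey motor housing 130 mm across with a black dial on its -x side. Origin: centre of its underside on the bench. A steel drive shaft stands up in its middle and does not turn; the key across the shaft lies along this body's x axis.
- deck (a point): centre of the spinner's bright washer (57 mm across, 38 mm above the bench), on the shaft axis, axes as the spinner's. The shaft, 10 mm thick, rises 22 mm from here (last 5 mm tapered). At its foot the key, a steel bar right across it: 34 mm long in x, 7 mm wide, 10 mm high, its top 3 mm only 4 mm wide.
- drive_cup: drive cup: white, same cup shape as cup1 but standing on a round hub 46 mm across and 26 mm tall; 82 mm tall in all, 160 g. Origin: centre of the hub's underside, z up. Shoulder 62 mm, rim 82 mm up; a cup nested in it has its origin 46 mm above this one. Grip the 65 mm collar from above, fingertips above the shoulder.
- keyway (a point): centre of the drive cup's hub underside, axes as the drive cup's. Bore 14 mm across, 26 mm deep; keyway 10 mm wide, 12 mm deep, right across along x (either end alike); a dark rib on the cup's inner floor runs the same way. On the shaft but unkeyed this point stands 10 mm above the washer; turned within 5 degrees of the key it drops onto the washer.
- cup1: identical white plastic stacking cup, mouth up on the bench (None if absent). Origin: centre of underside, z up. 56 mm tall: foot 40 mm across, body tapers to 57 mm at 36 mm up; there a square shoulder out to a straight collar 65 mm across, up to the rim. Wall 2.5 mm, mouth 60 mm. Nested, its shoulder rests on the lower cup's rim, 20 mm higher, with 1 mm play. 90 g. Grip the collar from above.
- cup2: another such cup, exactly as cup1 (None if absent).
- cup3: another such cup, exactly as cup1 (None if absent).
- cup4: another such cup, exactly as cup1 (None if absent).
- cup5: another such cup, exactly as cup1 (None if absent).
- cup6: another such cup, exactly as cup1 (None if absent).
- lid: white plastic lid, 38 mm tall, 60 g. Origin: centre of its underside, z up. A plug 10 mm deep (49 mm across below, 54 mm above) goes into a cup's mouth, a flange 68 mm across, 10 to 14 mm up, sits on the rim; above it a round knob 24 mm across, 21 to 38 mm up, gripped from above. On a cup its origin is 46 mm above that cup's origin.
- ring_cone: white ceramic ring cone, a bystander: 60 mm foot, 100 mm tall, pointed. Origin: centre of its underside.
- glass_dish: round clear glass dish, a bystander: 104 mm across, 24 mm tall. Origin: centre of its underside.
- crimping_tool: steel crimping tool lying flat, a bystander: 165 mm long along x, 45 mm wide. Origin near its rivet, at bench height.

How it is judged:
By the outcome, as a careful person would: the job done as asked, in the order asked, and still so for the second after the job is handed in, with the robot touching nothing.
Of cup1, cup2, cup3, cup4, cup5, cup6 only 4 to 6 are there at a start; the rules pass over those that are not, and their reading is None.
At some moment in a run one of lid may be knocked a few centimetres aside while the robot is not near it.
It also fails if it takes over 210 s, if anything falls off the work surface, if the arm or the gripper's body presses on something with over 40 N, if the wrist force passes 120 N, or if a joint passes its speed limit or range.

ROBOT

A 6-joint arm with a two-finger parallel gripper is mounted at the origin on the work surface. World frame = base frame: x ahead of the robot, y to its left, z up, the work surface at z = 0. Lengths are in mm, angles in rad, forces in N, time in s.
With the tool pointing down it reaches from about 350 to 775 mm from the base axis. Payload 7.3 kg.
Tool frame: the origin (TCP) lies between the finger pads; the fingertips stand 8 mm ahead of it and the grasp point (between the pads) lies 11 mm behind it; y points along the fingers, z is the direction in which the jaws open and shut, and the axes are right-handed (so a half turn about y gives the same grasp; the last joint's range is limited). The gripper opens to 92 mm and grips with 3 to 60 N. Pads are 19 mm wide; open, the fingers measure 130 mm over their backs; the gripper's body (75 mm by 190 mm) begins 47 mm behind the grasp point.
Start: joints at [-1.438, 0.342, 1.524, -0, 1.275, -0.146], TCP at [144.503, -504.74, 234.741] pointing down, gripper open.
Joint ranges: [-2.53, 2.53], [-0.77, 2.02], [0.04, 2.7], [-1, 4.14], [0.28, 2.66], [-3.11, 3.11]. Speed limits (rad/s): [2.57, 2.57, 3.14, 3.14, 3.14, 3.14].

INTERFACE

Orientations are given as [roll, pitch, yaw] about the fixed x, y, z axes, in that order (R = Rz(yaw) Ry(pitch) Rx(roll)).
In Python, from plant import bot, vision, job gives the robot as it stands. The module is installed in compiled form; this text tells all that it offers.
- The arm moves only by the tool arm_command, never from a script. Its argument "deltas" is a list of rows, each a list of 4 numbers: the shift along the tool's x, y, z in m, then the turn about the tool's y in degrees. In form: [[x, y, z, twist], ...]. A call has 1 to 5 rows; each row shifts and turns the commanded pose from where the row before left it, along the tool's axes as they then stand; what a row does not reach is not made up. A row lasts 1/10 s, in which the tool goes at most 50 mm and 8.59 degrees, less where a joint would pass 70% of its speed; a pose out of reach is approached as far as the arm can. A call is refused whole if a number of a shift passes 0.05 or a number of a turn 8.59, either way. A call with a gripper value outside its range is refused whole. "claw" is the closure in counts, from 0 (fully open) to 255 (shut), set as the call begins (left out, the last holds). The fingers move at their own pace and stop on an object; the grip force is fixed at half the most. Time passes only in rows, so rows that do not move let the fingers close. It gives the time, the measured TCP pose, the force and the opening at its end, in the units of the state.
- bot.get_obs(): the state, without advancing time (a new reading comes with each control period).
- vision.capture(name): name is "scene" or "side" or "wrist"; returns a dict with "img" (384x512x3 uint8, red, green, blue), "camera_matrix" (3x3 intrinsics, pixels), "dist_coeffs" ([k1, k2, p1, p2, k3] as OpenCV has them; the pictures are not rectified), "world_to_cam" (4x4, takes a point from world to camera coordinates); the wrist camera has in their place "mount" (4x4, takes a point from camera to tool coordinates, whose origin is the TCP and whose axes are the tool frame's). Camera axes: x right, y down, z forward; pixel columns grow to the right and rows downward; lengths in mm; the calibration is good to about 2 mm. A picture is of the moment at which its call begins: read the wrist's pose just before it. There is no depth.
- job.close_job(): hands the job in, once; it reports no verdict.
Trained networks look in a picture, given as the dict that the camera call returned (one of the last four; its "shot" number tells which), for a name from the list of things; names that differ only in an ending like _2 or _b are one class to them, and where a whole thing is asked for, a point or a joint stands for the part that bears it (a point fixed in the world has none). Each returns a list of dicts, best first, with "confidence" (0 to 1); they miss things now and then, are a little off and sometimes report something else, mostly with a low value. They report only what shows in the picture. A call takes as long as a camera call.
- vision.find_in(picture, name): "xyz" ([x, y, z] in mm, in the coordinates of the camera as it stood for that picture, good to about 4 mm: the middle of the surface that is visible of it).
- vision.regions_of(picture, name): "mask" (384x512 bool, what is visible of it).
The state is a dict: "time": time; "joint_positions": joint angles; "dq": joint speeds; "tau": joint torques, N m; "tool_pos": TCP position; "tcp_rot": TCP orientation; "contact_force": force on the tool from outside, world axes, zero at the start; "moment": the same for the moment, N m; "grip_width": finger opening in mm.
Only numpy, scipy, OpenCV 4.12 (cv2) and the standard library are available. Lean on these libraries where they do the work, as an engineer would, in place of code of your own. Each camera call takes 0.05 s, during which the arm holds its last target. There are 200 camera calls.

## Working session

There is one attempt and no reset: what is moved stays moved. The work goes in short steps, Python scripts to look and compute and a tool call to move; the robot and the scene stay as the last step left them, time stands still between calls to the robot, and variables do not carry over. Pictures are saved under pics/ and viewed, about 12 in all and at most 16, crops included, and the job is handed in when it is done.

Besides the shell and the picture viewer there is one more tool, called after "Request:" by a JSON object that holds its "fn" and its "kwargs", one argument or row to a line. arm_command: Moves the arm, as the interface text tells. Its arguments: {"type":"object","properties":{"deltas":{"type":"array","items":{"type":"array","items":{"type":"number"}}},"claw":{"type":"number"}},"required":["deltas"]}

```bash
mkdir -p pics; cat > h.py <<'E'
import numpy as np, cv2, json
from plant import bot, vision, job
from scipy.spatial.transform import Rotation as R
NAMES=["spinner","drive_cup","cup1","lid","ring_cone","glass_dish","crimping_tool"]
def T_tool(o):
    T=np.eye(4);T[:3,:3]=R.from_euler('xyz',o["tcp_rot"]).as_matrix();T[:3,3]=o["tool_pos"];return T
def cap(n):
    o=bot.get_obs();p=vision.capture(n)
    p["c2w"]=T_tool(o)@np.array(p["mount"]) if n=="wrist" else np.linalg.inv(np.array(p["world_to_cam"]))
    return p
def find(p,name,minc=0.3):
    return [(round(d["confidence"],2),(p["c2w"]@np.r_[d["xyz"],1])[:3].round(1)) for d in vision.find_in(p,name) if d["confidence"]>minc]
def save(p,f,crop=None,s=1.5):
    im=p["img"][:,:,::-1]
    if crop: im=im[crop[1]:crop[3],crop[0]:crop[2]]
    cv2.imwrite("pics/"+f,cv2.resize(im,None,fx=s,fy=s,interpolation=cv2.INTER_CUBIC))
def proj(p,X):
    w2c=np.linalg.inv(p["c2w"])
    uv,_=cv2.projectPoints(np.float64(X).reshape(-1,3),cv2.Rodrigues(w2c[:3,:3])[0],w2c[:3,3],np.array(p["camera_matrix"],float),np.array(p["dist_coeffs"],float))
    return uv.reshape(-1,2)
def ray(p,uv,z):
    "pixel(s) -> world points on plane z"
    n=cv2.undistortPoints(np.float64(uv).reshape(-1,1,2),np.array(p["camera_matrix"],float),np.array(p["dist_coeffs"],float)).reshape(-1,2)
    d=np.c_[n,np.ones(len(n))]@p["c2w"][:3,:3].T;c=p["c2w"][:3,3]
    return c+d*((z-c[2])/d[:,2])[:,None]
E
python3 - <<'E'
from h import *
o=bot.get_obs();print({k:np.round(v,3).tolist() for k,v in o.items()});print(T_tool(o).round(3))
for c in("scene","side","wrist"):
    p=cap(c);save(p,c+"0.png");print(c,p["c2w"].round(2).tolist(),np.round(p["camera_matrix"],1).tolist())
    for n in NAMES+["keyway"]: print(n,find(p,n))
E
```

```text
{'time': 0.0, 'joint_positions': [-1.438, 0.343, 1.525, -0.0, 1.275, -0.146], 'dq': [0.001, 0.002, -0.001, -0.002, -0.0, -0.0], 'tau': [0.0, -43.124, -24.422, 0.072, 0.056, -0.0], 'tool_pos': [144.43, -504.337, 234.037], 'tcp_rot': [-1.572, 0.0, -2.863], 'contact_force': [-1.126, 0.045, 0.182], 'moment': [-0.02, -0.029, 0.036], 'grip_width': 91.699}
[[-9.61000e-01 -0.00000e+00  2.75000e-01  1.44430e+02]
 [-2.75000e-01  2.00000e-03 -9.61000e-01 -5.04337e+02]
 [-0.00000e+00 -1.00000e+00 -2.00000e-03  2.34037e+02]
 [ 0.00000e+00  0.00000e+00  0.00000e+00  1.00000e+00]]
scene [[0.87, 0.41, -0.27, 863.51], [0.49, -0.74, 0.47, -542.74], [-0.01, -0.54, -0.84, 985.45], [0.0, 0.0, 0.0, 1.0]] [[442.2, 0.0, 255.6], [0.0, 442.2, 191.6], [0.0, 0.0, 1.0]]
spinner []
drive_cup [(0.93, array([568. , 203.2,  59.8])), (0.4, array([ 445.8, -375.7,   36.7]))]
cup1 [(0.95, array([443.2, 340.7,  33.4])), (0.9, array([443.2, 212.3,  35.3])), (0.82, array([ 440.5, -199.1,   34.6])), (0.69, array([ 444. , -374.1,   36.3])), (0.67, array([566.1, 205.6,  56.4])), (0.65, array([595.5, 364.3,  35.8]))]
lid [(0.8
[... 684 characters left out ...]
array([444.5, 188.2,  39.9])), (0.58, array([600. , 345.6,  44.7]))]
lid [(0.62, array([ 564.7, -372.4,   18. ]))]
ring_cone [(0.59, array([672.6, 160.9,  24. ])), (0.47, array([565.1, 185. ,  59.8]))]
glass_dish [(0.6, array([447.6, 191.1,  41.8])), (0.57, array([679.4,  63.1,  15. ]))]
crimping_tool [(0.77, array([ 720.2, -173.2,   13.9]))]
keyway [(0.57, array([561.8, 181.4,  63.5])), (0.54, array([446.2, 190.5,  40.6]))]
wrist [[0.27, -0.93, -0.25, 212.01], [-0.96, -0.27, -0.07, -486.33], [0.0, 0.26, -0.97, 385.74], [0.0, 0.0, 0.0, 1.0]] [[295.9, 0.0, 259.5], [0.0, 295.9, 189.2], [0.0, 0.0, 1.0]]
spinner []
drive_cup []
cup1 []
lid []
ring_cone []
glass_dish []
crimping_tool []
keyway []
```

View pics/scene0.png

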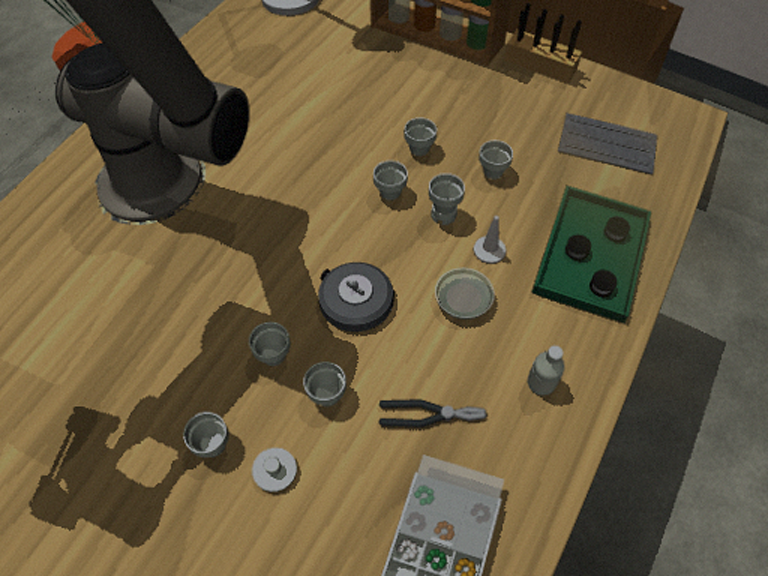

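View pics/side0.png

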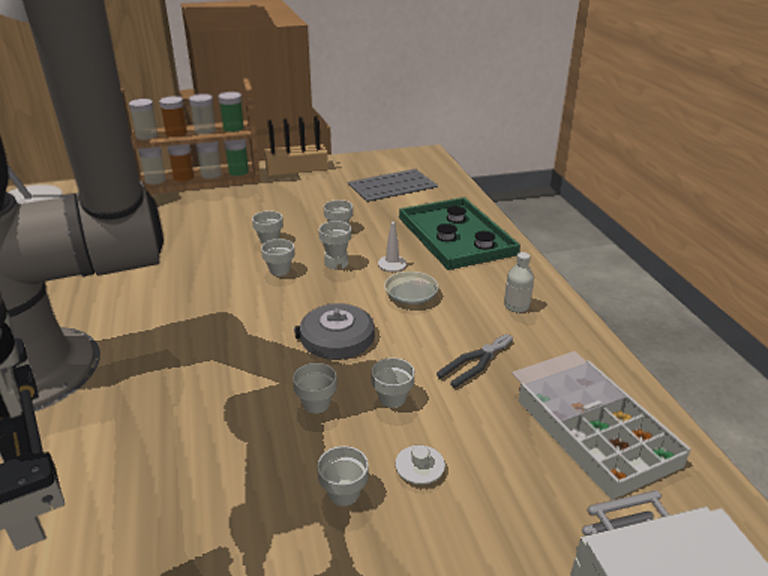

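Request:
{"fn": "arm_command", "kwargs": {
  "deltas": [
    [0, 0, 0, 8],
    [0, 0, 0, 8],
    [-0.03, 0, -0.03, 0],
    [-0.03, 0, -0.03, 0],
    [-0.03, 0, -0.03, 0]
  ]
}}

```text
time: 1.85
tool_pos: [235.2, -413.8, 234.6]
tcp_rot: [-1.571, 0.0, 3.14]
contact_force: [1.0, -0.4, -0.0]
grip_width: 91.8
```

Request:
{"fn": "arm_command", "kwargs": {
  "deltas": [
    [-0.03, 0, -0.03, 0],
    [-0.03, 0, -0.03, 0],
    [-0.03, 0, -0.03, 0],
    [-0.03, 0, -0.03, 0],
    [-0.03, 0, -0.03, 0]
  ]
}}

```text
time: 2.35
tool_pos: [385.7, -263.5, 234.9]
tcp_rot: [-1.57, 0.0, 3.141]
contact_force: [0.4, -1.3, -0.4]
grip_width: 91.9
```

Request:
{"fn": "arm_command", "kwargs": {
  "deltas": [
    [-0.03, 0, -0.03, 0],
    [-0.03, 0, -0.03, 0],
    [0, 0, 0, 0],
    [0, 0, 0, 0]
  ]
}}

```text
time: 2.75
tool_pos: [444.8, -204.3, 234.6]
tcp_rot: [-1.571, -0.001, -3.14]
contact_force: [-1.1, 0.3, 0.5]
grip_width: 91.7
```

```bash
cat >> h.py <<'E'
from scipy.optimize import least_squares
RINGS={"cup1":[(0,20),(36,28.5),(36,32.5),(56,32.5)],"drive_cup":[(0,23),(26,23),(62,28.5),(62,32.5),(82,32.5)],
 "lid":[(0,24.5),(10,34),(14,34),(38,12)],"ring_cone":[(0,30),(100,2)],"glass_dish":[(0,45),(24,52)]}
A=np.linspace(0,2*np.pi,48,endpoint=False)
def fit(p,name,xy,mask,z0=0):
    "match centroid of the projected silhouette hull to the mask centroid; returns x,y and IoU"
    ring=np.array([[r*np.cos(a),r*np.sin(a),z+z0] for z,r in RINGS[name] for a in A])
    m=np.uint8(mask);M=cv2.moments(m,True);c=np.array([M["m10"],M["m01"]])/M["m00"]
    def hull(q): return cv2.convexHull(np.float32(proj(p,ring+[q[0],q[1],0])))
    def f(q):
        k=cv2.moments(hull(q));return np.array([k["m10"],k["m01"]])/k["m00"]-c
    s=least_squares(f,xy,diff_step=1e-3)
    h=np.zeros(m.shape,np.uint8);cv2.fillConvexPoly(h,np.int32(np.round(hull(s.x))),1)
    return s.x.round(1),round((h&m).sum()/(h|m).sum(),2)
def locate(p,name,minc=0.3,z0=0):
    for d in vision.regions_of(p,name):
        if d["confidence"]<minc: continue
        m=np.uint8(d["mask"]);v,u=np.nonzero(m)
        g=ray(p,[[u.mean(),v.mean()]],30+z0)[0][:2]
        edge=u.min()<2 or v.min()<2 or u.max()>509 or v.max()>381
        print(name,round(d["confidence"],2),*fit(p,name,g,m,z0),"px",round(u.mean()),round(v.mean()),"EDGE" if edge else "")
E
python3 - <<'E'
from h import *
o=bot.get_obs();print(o["time"],np.round(o["tool_pos"],1),np.round(o["tcp_rot"],3))
for c in("wrist","scene","side"):
    p=cap(c);print(c)
    if c=="wrist":save(p,"w1.png")
    for n in("cup1","drive_cup","lid","ring_cone","glass_dish"):locate(p,n,.4)
E
```

```text
2.75 [ 444.8 -204.3  234.6] [-1.571e+00 -1.000e-03 -3.140e+00]
wrist
cup1 0.83 [ 450.3 -201.1] 0.92 px 256 168 
cup1 0.75 [ 455.5 -379.8] 0.96 px 410 163 
lid 0.81 [ 565.1 -366.4] 0.92 px 397 65 
glass_dish 0.41 [628.8  51.3] 0.02 px 26 1 EDGE
scene
cup1 0.92 [447.5 202.6] 0.79 px 260 119 
cup1 0.91 [600.  353.4] 0.86 px 330 105 
cup1 0.89 [ 566.9 -219.7] 0.91 px 216 256 
cup1 0.82 [440.1 336.6] 0.96 px 279 89 
cup1 0.7 [ 456.1 -379.5] 0.95 px 137 290 
cup1 0.57 [ 451.1 -202.2] 0.9 px 179 229 
drive_cup 0.86 [564.4 203.7] 0.87 px 297 131 
drive_cup 0.73 [685.6  30.2] 0.68 px 309 195 
drive_cup 0.46 [ 462.4 -381.7] 0.76 px 137 290 
lid 0.56 [ 565.7 -364.8] 0.93 px 183 313 
ring_cone 0.61 [675.8 169.1] 0.78 px 327 163 
glass_dish 0.98 [678.9  51.9] 0.92 px 309 195 
side
cup1 0.93 [ 451.5 -199.1] 0.95 px 210 257 
cup1 0.91 [ 568.3 -216. ] 0.88 px 261 253 
cup1 0.74 [435.1 339.4] 0.58 px 176 151 
cup1 0.65 [ 456.9 -377.5] 0.89 px 228 316 
cup1 0.52 [435.7 208. ] 0.45 px 181 171 
drive_cup 0.73 [434.  187.9] 0.31 px 180 170 
drive_cup 0.68 [587.5 234.8] 0.24 px 228 157 
ring_cone 0.88 [675.  164.7] 0.68 px 261 170 
ring_cone 0.42 [435.6 350.8] 0.58 px 175 151 
glass_dish 0.94 [680.6  58.6] 0.79 px 273 192
```

Request:
{"fn": "arm_command", "kwargs": {
  "deltas": [
    [-0.015, 0, -0.04, 0],
    [-0.015, 0, -0.04, 0],
    [-0.015, 0, -0.04, 0],
    [-0.015, 0, -0.04, 0],
    [0, 0, 0, 0]
  ]
}}

```text
time: 4.15
tool_pos: [505.7, -40.6, 234.7]
tcp_rot: [-1.572, 0.001, -3.137]
contact_force: [1.0, -0.5, 0.1]
grip_width: 91.9
```

```bash
python3 - <<'E'
from h import *
p=cap("wrist")
o=bot.get_obs();print(o["time"],np.round(o["tool_pos"],1))
save(p,"spin.png",(156,92,356,292),3.5)
np.savez("spin.npz",img=p["img"],c2w=p["c2w"],camera_matrix=p["camera_matrix"],dist_coeffs=p["dist_coeffs"])
print(find(p,"spinner"));locate(p,"glass_dish");locate(p,"cup1")
for d in vision.regions_of(p,"spinner"):
    v,u=np.nonzero(d["mask"]);print(d["confidence"],u.min(),u.max(),v.min(),v.max(),ray(p,[[u.mean(),v.mean()]],30))
E
```

```text
4.2 [505.1 -42.7 234.6]
[(0.71, array([523.2, -38. ,  36.3])), (0.34, array([ 463.6, -360.4,   17. ]))]
cup1 0.87 [460.3 199.9] 0.52 px 62 207 
cup1 0.86 [ 566.9 -219.1] 0.95 px 420 119 
cup1 0.58 [ 466.8 -339.3] 0.2 px 503 203 EDGE
cup1 0.58 [ 455.3 -201.7] 0.75 px 391 213 
0.93 208 312 106 216 [[519.08470034 -41.58658894  30.        ]]
0.62 365 419 0 46 [[ 672.03720993 -184.96714187   30.        ]]
```

View pics/spin.png

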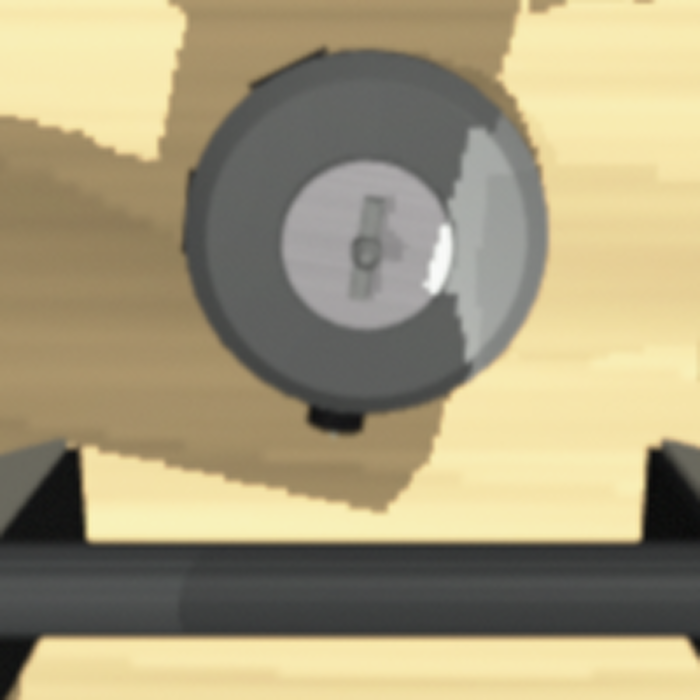

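```bash
python3 - <<'E'
from h import *
p=dict(np.load("spin.npz"))
f=lambda a:np.array(a)/3.5+[156,92]-0.36
e=[(283,244),(452,244),(367,160),(367,329)]
w=ray(p,f(e),38);print("washer",w.round(1)[:,:2].tolist(),((w[0]+w[1])/2)[1],((w[2]+w[3])/2)[0])
g=cv2.cvtColor(p["img"],cv2.COLOR_RGB2GRAY);m=np.uint8(g>120);
n,l,s,c=cv2.connectedComponentsWithStats(m);k=l[163,245];print(s[k],c[k])
cn=max(cv2.findContours(np.uint8(l==k),0,2)[0],key=cv2.contourArea);
h=cv2.convexHull(cn)[:,0].astype(float);P=ray(p,h,38)[:,:2]
q=least_squares(lambda q:np.hypot(*(P-q[:2]).T)-q[2],[520,-40,28],loss="soft_l1");print(q.x)
k=ray(p,f([(376,197),(360,298)]),48);print("key",k.round(1).tolist(),np.degrees(np.arctan2(*(k[0]-k[1])[1::-1])),k.mean(0))
t=ray(p,f([(366,252)]),60);print("shaft top",t)
d=ray(p,f([(335,420)]),15)[0];print("dial",d,np.degrees(np.arctan2(*(q.x[:2]-d[:2])[::-1])))
E
```

```text
washer [[516.9, -13.8], [517.2, -71.1], [545.2, -42.2], [487.3, -42.5]] -42.48785808676648 516.2555930321131
[     0      0    512    247 106789] [253.45376396 111.64310931]
[625.86129079 -61.28782132 299.58607561]
key [[534.2, -45.1, 48.0], [500.5, -40.0, 48.0]] -8.600018789959869 [517.35273408 -42.59303949  48.        ]
shaft top [[518.18548106 -41.94742108  60.        ]]
dial [445.87465873 -30.63391727  15.        ] -9.665425014674561
```

Request:
{"fn": "arm_command", "kwargs": {
  "deltas": [
    [-0.015, 0, -0.04, 0],
    [-0.01, 0, -0.048, 0],
    [-0.01, 0, -0.048, 0],
    [-0.01, 0, -0.048, 0],
    [-0.01, 0, -0.048, 0]
  ]
}}

```text
time: 4.9
tool_pos: [560.4, 187.4, 234.8]
tcp_rot: [-1.57, 0.0, 3.139]
contact_force: [1.1, -0.5, -0.2]
grip_width: 92.0
```

Request:
{"fn": "arm_command", "kwargs": {
  "deltas": [
    [0, 0, -0.01, 0],
    [0, 0, 0, 0],
    [0, 0, 0, 0]
  ]
}}

```text
time: 5.2
tool_pos: [559.8, 195.3, 234.5]
tcp_rot: [-1.57, -0.001, 3.14]
contact_force: [-0.5, -1.0, 0.2]
grip_width: 91.8
```

```bash
python3 - <<'E'
from h import *
p=cap("wrist")
o=bot.get_obs();print(o["time"],np.round(o["tool_pos"],1))
save(p,"drive.png",(130,50,400,320),2.6)
np.savez("drive.npz",img=p["img"],c2w=p["c2w"],camera_matrix=p["camera_matrix"],dist_coeffs=p["dist_coeffs"])
for n in("cup1","drive_cup","ring_cone","glass_dish"):locate(p,n)
E
```

```text
5.25 [559.9 195.  234.7]
cup1 0.69 [600.2 353.4] 0.97 px 118 137 
cup1 0.61 [415.8 316.5] 0.01 px 166 280 
cup1 0.55 [448.6 204.4] 0.36 px 252 258 
drive_cup 0.6 [563.8 203.5] 0.97 px 251 174 
ring_cone 0.6 [675.5 170.1] 0.94 px 279 71 
glass_dish 0.77 [678.7  51.1] 0.97 px 385 64
```

View pics/drive.png

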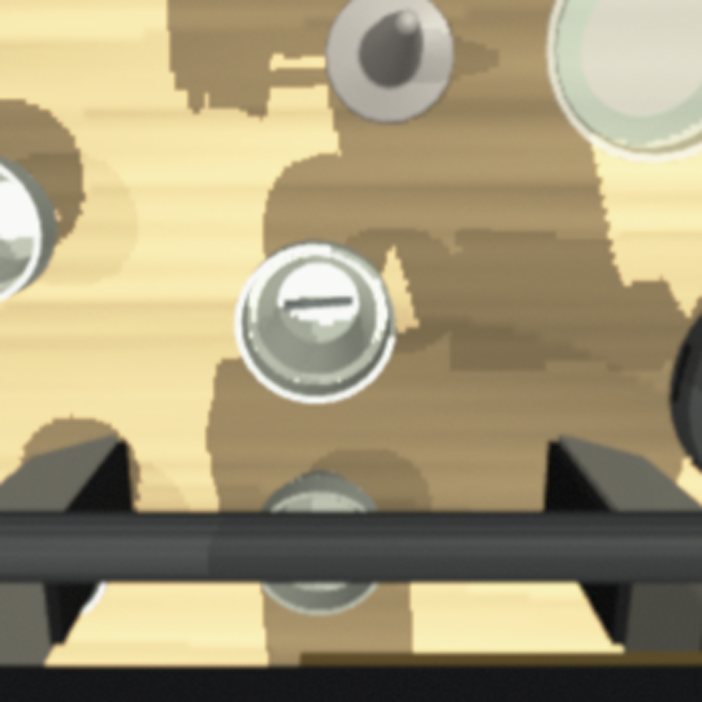

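```bash
python3 - <<'E'
from h import *
p=dict(np.load("drive.npz"))
f=lambda a:np.array(a)/2.6+[130,50]-0.3
k=ray(p,f([(352,299),(285,303)]),30);print(k.round(1).tolist(),np.degrees(np.arctan2(*(k[0]-k[1])[1::-1])))
# refined: dark pixels on floor
u0,v0,u1,v1=236,155,268,175
g=cv2.cvtColor(p["img"],cv2.COLOR_RGB2GRAY)[v0:v1,u0:u1];print(g[::1,::2])
print(bot.get_obs()["joint_positions"])
E
```

```text
[[565.4, 187.5, 30.0], [563.6, 218.9, 30.0]] -86.69252029088767
[[171 168 180 233 249 249 249 249 249 249 249 249 248 234 184 179]
 [166 168 208 246 249 249 249 249 249 249 249 249 249 245 207 176]
 [168 173 234 249 249 249 249 249 249 249 249 249 249 249 231 177]
 [167 187 245 249 249 249 249 249 249 249 249 249 249 249 244 187]
 [168 208 248 249 249 249 249 249 249 249 249 249 249 249 247 207]
 [168 227 249 249 249 249 249 249 249 249 249 249 249 249 249 227]
 [171 240 249 249 249 249 249 249 249 249 249 249 249 249 249 238]
 [175 244 249 249 249 248 248 248 248 248 248 248 247 247 247 242]
 [180 245 248 248 246 236 239 239 239 239 238 234 232 231 233 242]
 [188 245 236 236 227 182 190 193 190 188 184 167 159 157 165 237]
 [195 241 176 174 159 131 133 139 130 125 121 117 119 119 129 237]
 [192 237 118 113 112 115 121 122 119 120 120 125 128 131 145 240]
 [179 222 113 113 118 122 132 137 139 148 154 165 169 181 201 243]
 [155 176 126 145 159 162 180 197 201 211 216 225 227 235 243 245]
 [145 159 146 202 219 223 233 242 244 245 245 246 246 248 248 242]
 [142 161 163 232 235 246 247 249 249 249 249 249 249 249 247 230]
 [142 162 168 220 216 247 248 248 248 249 249 248 248 248 244 193]
 [141 158 165 181 191 237 239 240 243 249 249 243 240 240 233 165]
 [143 151 166 166 173 192 201 209 226 248 248 224 212 211 204 145]
 [144 148 165 166 166 167 171 189 210 240 239 208 194 193 182 129]]
[ 2.07085884e-01  4.68065741e-01  1.32659392e+00 -2.89761050e-04
  1.34668432e+00  1.78042108e+00]
```

Request:
{"fn": "arm_command", "kwargs": {
  "deltas": [
    [-0.004, 0, -0.0085, 0],
    [0, 0.035, 0, 0],
    [0, 0.035, 0, 0],
    [0, 0.03, 0, 0],
    [0, 0, 0, 0]
  ]
}}

```text
time: 5.95
tool_pos: [561.4, 205.2, 130.5]
tcp_rot: [-1.569, -0.008, 3.141]
contact_force: [-0.3, -0.2, 0.2]
grip_width: 91.7
```

Request:
{"fn": "arm_command", "kwargs": {
  "deltas": [
    [0, 0.025, 0, 0],
    [0, 0.02, 0, 0],
    [0, 0.017, 0, 0],
    [0, 0, 0, 0],
    [0, 0, 0, 0]
  ]
}}

```text
time: 6.45
tool_pos: [564.8, 205.9, 74.2]
tcp_rot: [-1.571, 0.002, 3.141]
contact_force: [-0.2, 0.1, 0.3]
grip_width: 91.8
```

Request:
{"fn": "arm_command", "kwargs": {
  "deltas": [
    [0, 0.001, 0, 0],
    [0, 0, 0, 0],
    [0, 0, 0, 0],
    [0, 0, 0, 0],
    [0, 0, 0, 0]
  ],
  "claw": 255
}}

```text
time: 6.95
tool_pos: [564.1, 205.4, 72.2]
tcp_rot: [-1.571, 0.001, 3.141]
contact_force: [-0.9, -0.9, 2.9]
grip_width: 64.0
```

Request:
{"fn": "arm_command", "kwargs": {
  "deltas": [
    [0, 0, 0, 0],
    [0, 0, 0, 0],
    [0, 0, 0, 0],
    [0, 0, 0, 0],
    [0, 0, 0, 0]
  ]
}}

```text
time: 7.45
tool_pos: [564.2, 205.5, 72.2]
tcp_rot: [-1.571, 0.001, 3.141]
contact_force: [-0.2, -2.5, 5.8]
grip_width: 64.2
```

```bash
python3 - <<'E'
from h import *
o=bot.get_obs();print(o["time"],np.round(o["tool_pos"],1),o["grip_width"])
p=cap("wrist");save(p,"grip.png",(130,50,400,384),1.8)
for n in("cup1","drive_cup"):locate(p,n,.1)
E
```

```text
7.45 [564.2 205.5  72.2] 64.15899969555532
cup1 0.65 [600.3 338.9] 0.75 px 38 166 EDGE
drive_cup 0.71 [568.6 204.7] 0.62 px 260 234
```

View pics/grip.png

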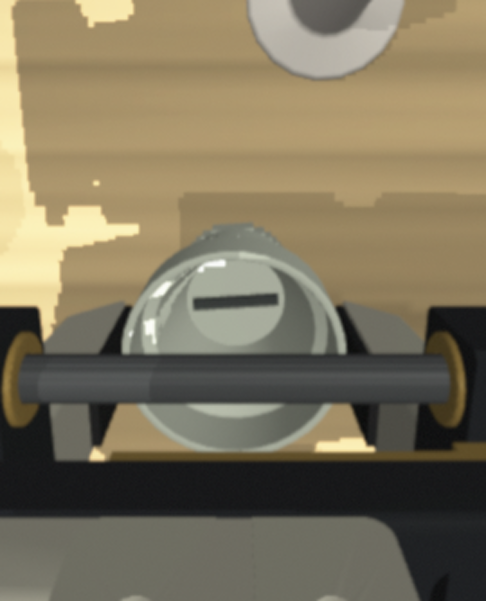

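```bash
python3 - <<'E'
from h import *
p=cap("wrist");f=lambda a:np.array(a)/1.8+[130,50]-0.2
r=ray(p,f([(122,345),(347,345),(235,250),(235,450)]),82);print(r.round(1).tolist())
k=ray(p,f([(278,298),(194,303)]),30);print(k.round(1).tolist(),np.degrees(np.arctan2(*(k[0]-k[1])[1::-1])))
E
```

```text
[[568.4, 236.8, 82.0], [568.4, 172.0, 82.0], [596.7, 204.3, 82.0], [533.6, 204.3, 82.0]]
[[563.8, 187.6, 30.0], [561.8, 219.9, 30.0]] -86.45061316977056
```

Request:
{"fn": "arm_command", "kwargs": {
  "deltas": [
    [0, -0.01, 0, 0],
    [0, -0.02, 0, 0],
    [0, -0.04, 0, 0],
    [0, -0.03, 0, 0],
    [0, 0, 0, 0]
  ]
}}

```text
time: 8.15
tool_pos: [565.9, 206.3, 176.5]
tcp_rot: [-1.573, 0.008, 3.141]
contact_force: [1.3, 0.1, -0.9]
grip_width: 64.0
```

Request:
{"fn": "arm_command", "kwargs": {
  "deltas": [
    [0, 0, 0, -8],
    [0, 0, 0, -8],
    [0, 0, 0, -8],
    [0, 0, 0, -8],
    [0, 0, 0, -8]
  ]
}}

```text
time: 8.65
tool_pos: [562.9, 205.6, 170.3]
tcp_rot: [-1.572, -0.002, -2.438]
contact_force: [-0.6, -1.1, -1.8]
grip_width: 64.4
```

Request:
{"fn": "arm_command", "kwargs": {
  "deltas": [
    [0, 0, 0, -8],
    [0, 0, 0, -8],
    [0, 0, 0, -8],
    [0, 0, 0, -7],
    [0, 0, 0, -7]
  ]
}}

```text
time: 9.15
tool_pos: [562.9, 205.6, 170.2]
tcp_rot: [-1.574, -0.001, -1.776]
contact_force: [-0.3, 0.6, -1.8]
grip_width: 64.0
```

```bash
cat >> h.py <<'E'
def go(x,y,z=None):
    o=bot.get_obs();T=T_tool(o);d=np.array([x,y,o["tool_pos"][2] if z is None else z])-T[:3,3]
    print("t",round(o["time"],2),"pos",np.round(o["tool_pos"],1),"rot",np.degrees(o["tcp_rot"]).round(1),"F",np.round(o["contact_force"],1),"w",round(o["grip_width"],1),"-> tool delta mm",(T[:3,:3].T@d).round(1))
E
python3 - <<'E'
from h import *
go(517,-42.5)
E
```

```text
t 9.15 pos [562.9 205.6 170.2] rot [-9.020e+01 -1.000e-01 -1.017e+02] F [-0.3  0.6 -1.8] w 64.0 -> tool delta mm [2.522e+02 2.000e-01 5.500e+00]
```

Request:
{"fn": "arm_command", "kwargs": {
  "deltas": [
    [0.03, 0, 0.001, 0],
    [0.045, 0, 0.001, 0],
    [0.045, 0, 0.001, 0],
    [0.045, 0, 0.001, 0],
    [0.045, 0, 0.001, 0]
  ]
}}

```text
time: 9.65
tool_pos: [523.6, -2.1, 170.6]
tcp_rot: [-1.573, 0.0, -1.78]
contact_force: [0.8, -0.6, -2.2]
grip_width: 64.4
```

Request:
{"fn": "arm_command", "kwargs": {
  "deltas": [
    [0.03, 0, 0.0005, 0],
    [0.012, 0, 0, 0],
    [0, 0, 0, 0],
    [0, 0, 0, 0],
    [0, 0, 0, 0]
  ]
}}

```text
time: 10.15
tool_pos: [516.8, -40.6, 171.4]
tcp_rot: [-1.571, 0.0, -1.779]
contact_force: [-0.6, -0.2, -1.9]
grip_width: 64.1
```

```bash
python3 - <<'E'
from h import *
go(517,-42.5)
p=cap("wrist");save(p,"over.png",(130,50,400,384),1.8)
s=cap("side");locate(s,"drive_cup",.1,95);save(s,"sover.png",(150,60,350,260),3)
E
```

```text
t 10.15 pos [516.8 -40.6 171.4] rot [ -90.     0.  -101.9] F [-0.6 -0.2 -1.9] w 64.1 -> tool delta mm [ 1.8 -0.   0.6]
drive_cup 0.55 [521.  -31.2] 0.89 px 223 176
```

View pics/sover.png

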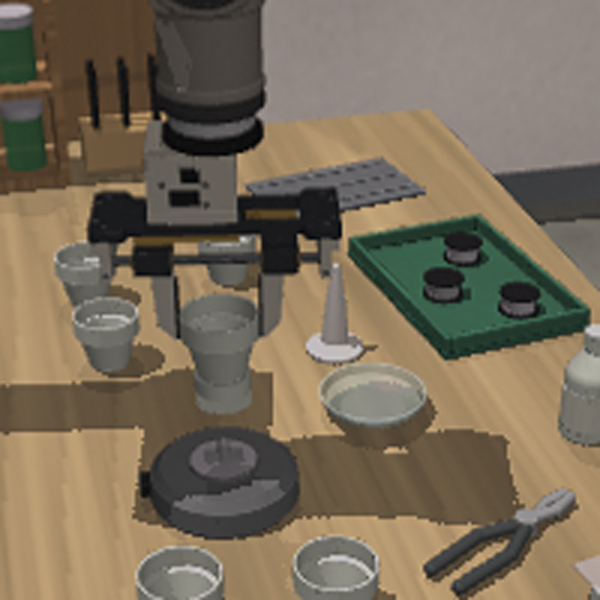

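Request:
{"fn": "arm_command", "kwargs": {
  "deltas": [
    [0.0015, 0.01, 0.0005, 0],
    [0, 0.015, 0, 0],
    [0, 0.012, 0, 0],
    [0, 0, 0, 0],
    [0, 0, 0, 0]
  ]
}}

```text
time: 10.8
tool_pos: [516.8, -43.6, 134.4]
tcp_rot: [-1.572, -0.0, -1.781]
contact_force: [-0.1, 0.4, -2.2]
grip_width: 64.1
```

Request:
{"fn": "arm_command", "kwargs": {
  "deltas": [
    [0, 0.003, 0, 0],
    [0, 0.003, 0, 0],
    [0, 0.002, 0, 0],
    [0, 0, 0, 0],
    [0, 0, 0, 0]
  ]
}}

```text
time: 11.3
tool_pos: [516.9, -43.5, 126.7]
tcp_rot: [-1.571, 0.0, -1.781]
contact_force: [0.8, 0.9, -1.9]
grip_width: 64.0
```

```bash
python3 - <<'E'
from h import *
go(517,-42.5,110)
E
```

```text
t 11.3 pos [516.9 -43.5 126.7] rot [ -90.    0. -102.] F [ 0.8  0.9 -1.9] w 64.0 -> tool delta mm [-1.  16.7 -0.1]
```

Request:
{"fn": "arm_command", "kwargs": {
  "deltas": [
    [-0.0005, 0.002, 0, 0],
    [0, 0.002, 0, 0],
    [0, 0.002, 0, 0],
    [0, 0, 0, 0],
    [0, 0, 0, 0]
  ]
}}

```text
time: 11.8
tool_pos: [516.8, -43.1, 120.5]
tcp_rot: [-1.571, -0.0, -1.781]
contact_force: [0.2, 0.6, -2.2]
grip_width: 64.2
```

Request:
{"fn": "arm_command", "kwargs": {
  "deltas": [
    [0, 0.002, 0, 0],
    [0, 0.001, 0, 0],
    [0, 0, 0, 0],
    [0, 0, 0, 0]
  ]
}}

```text
time: 12.2
tool_pos: [516.9, -43.1, 117.6]
tcp_rot: [-1.571, -0.0, -1.781]
contact_force: [0.7, 0.8, -2.5]
grip_width: 64.2
```

Request:
{"fn": "arm_command", "kwargs": {
  "deltas": [
    [0, 0.002, 0, 0],
    [0, 0.001, 0, 0],
    [0, 0, 0, 0],
    [0, 0, 0, 0]
  ]
}}

```text
time: 12.6
tool_pos: [517.0, -43.0, 114.8]
tcp_rot: [-1.571, 0.0, -1.781]
contact_force: [1.0, 0.7, 1.4]
grip_width: 63.7
```

Request:
{"fn": "arm_command", "kwargs": {
  "deltas": [
    [0, 0.002, 0, 0],
    [0, 0.001, 0, 0],
    [0, 0, 0, 0],
    [0, 0, 0, 0]
  ]
}}

```text
time: 13.0
tool_pos: [516.7, -43.0, 111.2]
tcp_rot: [-1.572, 0.0, -1.781]
contact_force: [-0.6, 2.0, -3.3]
grip_width: 64.2
```

Request:
{"fn": "arm_command", "kwargs": {
  "deltas": [
    [0, 0.001, 0, 0],
    [0, 0.001, 0, 0],
    [0, 0, 0, 0],
    [0, 0, 0, 0]
  ]
}}

```text
time: 13.4
tool_pos: [516.8, -42.8, 110.2]
tcp_rot: [-1.571, 0.0, -1.781]
contact_force: [-3.5, 3.9, 5.1]
grip_width: 64.3
```

Request:
{"fn": "arm_command", "kwargs": {
  "deltas": [
    [0, 0, 0, 0],
    [0, 0, 0, 0],
    [0, 0, 0, 0],
    [0, 0, 0, 0],
    [0, 0, 0, 0]
  ],
  "claw": 0
}}

```text
time: 13.9
tool_pos: [517.1, -43.3, 109.7]
tcp_rot: [-1.571, -0.0, -1.781]
contact_force: [1.3, -0.0, 0.1]
grip_width: 91.3
```

Request:
{"fn": "arm_command", "kwargs": {
  "deltas": [
    [0, -0.005, 0, 0],
    [0, -0.02, 0, 0],
    [0, -0.03, 0, 0],
    [0, -0.03, 0, -4],
    [0, -0.02, 0, -8]
  ]
}}

```text
time: 14.4
tool_pos: [517.6, -43.3, 217.2]
tcp_rot: [-1.568, -0.001, -1.568]
contact_force: [-0.3, -0.2, 0.9]
grip_width: 91.9
```

Request:
{"fn": "arm_command", "kwargs": {
  "deltas": [
    [0.03, 0, -0.013, 0],
    [0.03, 0, -0.013, 0],
    [0.03, 0, -0.013, 0],
    [0.034, 0, -0.014, 0],
    [0.034, 0, -0.014, 0]
  ]
}}

```text
time: 14.9
tool_pos: [449.3, -202.3, 215.2]
tcp_rot: [-1.57, -0.001, -1.571]
contact_force: [0.3, -0.6, -0.9]
grip_width: 91.6
```

```bash
cat >> h.py <<'E'
def near(p,name,xy,z0=0,r=40):
    "best fit of name near xy"
    out=[]
    for d in vision.regions_of(p,name):
        m=np.uint8(d["mask"]);v,u=np.nonzero(m);q,i=fit(p,name,xy,m,z0)
        if np.hypot(*(q-xy))<r: out.append((i,round(d["confidence"],2),q.tolist()))
    out.sort(key=lambda a:-a[0]);print(name,out[:2]);return out[0][2] if out else None
E
python3 - <<'E'
from h import *
p=cap("wrist");q=near(p,"cup1",[450.3,-201.1]);go(*q,46)
for c in("scene","side"):
    s=cap(c);near(s,"drive_cup",[517,-42.5],38)
    if c=="side":
        u,v=proj(s,[517,-42.5,80])[0].astype(int);save(s,"seat.png",(u-70,v-70,u+70,v+70),4)
E
```

```text
cup1 [(np.float64(0.95), 0.81, [450.7, -201.8])]
t 15.0 pos [ 448.7 -204.5  215.1] rot [-90.   -0.1 -90.3] F [-0.2  0.8  0.2] w 91.6 -> tool delta mm [ -3.  169.1   2. ]
drive_cup [(np.float64(0.84), 0.58, [518.7, -44.0])]
drive_cup [(np.float64(0.74), 0.72, [515.9, -45.5])]
```

View pics/seat.png

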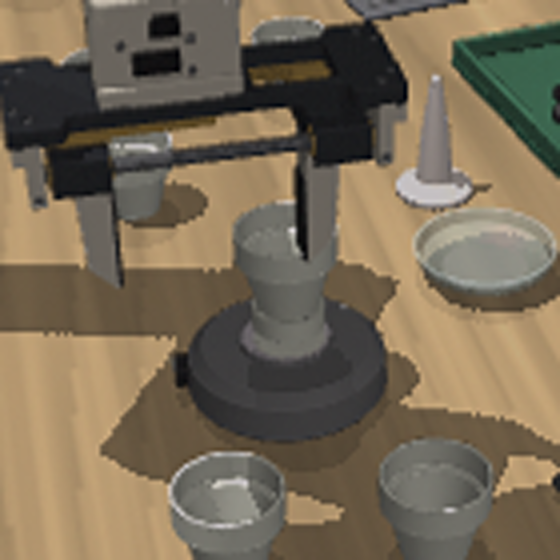

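Request:
{"fn": "arm_command", "kwargs": {
  "deltas": [
    [-0.0025, 0.03, 0.002, 0],
    [0, 0.04, 0, 0],
    [0, 0.04, 0, 0],
    [0, 0.03, 0, 0],
    [0, 0, 0, 0]
  ]
}}

```text
time: 15.7
tool_pos: [450.1, -196.0, 71.5]
tcp_rot: [-1.577, 0.004, -1.569]
contact_force: [-0.6, 0.3, 0.6]
grip_width: 92.1
```

Request:
{"fn": "arm_command", "kwargs": {
  "deltas": [
    [0, 0.02, 0, 0],
    [0, 0.009, 0, 0],
    [0, 0, 0, 0],
    [0, 0, 0, 0]
  ]
}}

```text
time: 16.1
tool_pos: [452.6, -198.7, 46.8]
tcp_rot: [-1.57, -0.001, -1.571]
contact_force: [1.3, -0.6, 0.6]
grip_width: 91.8
```

```bash
python3 - <<'E'
from h import *
p=cap("wrist");go(450.5,-202,46);locate(p,"cup1",.2)
E
```

```text
t 16.15 pos [ 452.6 -198.8   46.9] rot [-89.9  -0.1 -90. ] F [-1.2  0.   0.5] w 91.7 -> tool delta mm [ 3.2  0.9 -2.1]
cup1 0.92 [ 450.9 -197.5] 0.6 px 255 237 
cup1 0.83 [ 542.2 -190.3] 0.07 px 425 223
```

Request:
{"fn": "arm_command", "kwargs": {
  "deltas": [
    [0.003, 0, -0.002, 0],
    [0, 0, 0, 0],
    [0, 0, 0, 0]
  ]
}}

```text
time: 16.5
tool_pos: [449.9, -201.8, 46.0]
tcp_rot: [-1.57, -0.0, -1.572]
contact_force: [-0.6, 0.3, 0.7]
grip_width: 91.6
```

Request:
{"fn": "arm_command", "kwargs": {
  "deltas": [
    [0, 0, 0, 0],
    [0, 0, 0, 0],
    [0, 0, 0, 0],
    [0, 0, 0, 0],
    [0, 0, 0, 0]
  ],
  "claw": 255
}}

```text
time: 17.0
tool_pos: [449.9, -201.6, 45.7]
tcp_rot: [-1.571, -0.0, -1.571]
contact_force: [-0.9, -0.3, 0.3]
grip_width: 64.8
```

```bash
cat >> h.py <<'E'
def rim(p,zr,xy):
    "rim of a gripped cup: bright rim edge points visible ahead of the bar -> offset by projected template"
    g=cv2.GaussianBlur(cv2.cvtColor(p["img"],cv2.COLOR_RGB2GRAY),(3,3),0).astype(float)
    gx=cv2.Sobel(g,-1,1,0);gy=cv2.Sobel(g,-1,0,1);mag=np.hypot(gx,gy)
    best=[]
    for dx in np.arange(-6,6.1,.5):
        for dy in np.arange(-6,6.1,.5):
            s=0
            for r in(30,32.5):
                P=np.c_[xy[0]+dx+r*np.cos(A),xy[1]+dy+r*np.sin(A),np.full(48,zr)]
                uv=proj(p,P);ok=uv[:,1]<225
                s+=cv2.remap(mag.astype(np.float32),np.float32(uv[None,ok,0]),np.float32(uv[None,ok,1]),1).mean()
            best.append((s,xy[0]+dx,xy[1]+dy))
    best.sort(reverse=True);print("rim",np.round(best[:3],1).tolist())
E
python3 - <<'E'
from h import *
o=bot.get_obs();p=cap("wrist");go(450.5,-202,46);rim(p,56,o["tool_pos"][:2]);locate(p,"cup1",.2);save(p,"gripA.png",(130,100,400,300),2)
E
```

```text
t 17.05 pos [ 449.9 -201.6   45.7] rot [-90.  -0. -90.] F [ 0.5 -0.2  0.4] w 64.7 -> tool delta mm [ 0.4 -0.3  0.6]
rim [[376.5, 450.4, -201.6], [360.5, 450.9, -201.6], [336.1, 449.9, -201.6]]
cup1 0.62 [ 450.6 -197.7] 0.63 px 259 233 
cup1 0.59 [ 557.5 -190.4] 0.1 px 459 218
```

View pics/gripA.png

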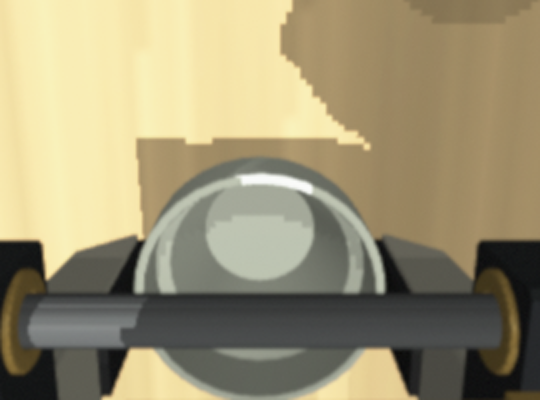

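Request:
{"fn": "arm_command", "kwargs": {
  "deltas": [
    [0, -0.01, 0, 0],
    [0, -0.04, 0, 0],
    [0, -0.045, 0, 0],
    [0, -0.04, 0, 0],
    [0, -0.015, 0, 0]
  ]
}}

```text
time: 17.6
tool_pos: [451.2, -202.4, 200.6]
tcp_rot: [-1.565, -0.004, -1.571]
contact_force: [-0.4, 0.2, -1.9]
grip_width: 64.9
```

Request:
{"fn": "arm_command", "kwargs": {
  "deltas": [
    [-0.034, 0, 0.014, 0],
    [-0.034, 0, 0.014, 0],
    [-0.034, 0, 0.014, 0],
    [-0.034, 0, 0.014, 0],
    [-0.0226, 0, 0.011, 0]
  ]
}}

```text
time: 18.1
tool_pos: [517.2, -40.8, 196.4]
tcp_rot: [-1.57, 0.0, -1.57]
contact_force: [0.3, -0.5, -1.1]
grip_width: 64.6
```

Request:
{"fn": "arm_command", "kwargs": {
  "deltas": [
    [0, 0, 0, 0],
    [0, 0, 0, 0],
    [0, 0, 0, 0]
  ]
}}

```text
time: 18.4
tool_pos: [516.6, -43.8, 195.9]
tcp_rot: [-1.571, -0.0, -1.572]
contact_force: [0.3, -0.2, -0.7]
grip_width: 64.4
```

```bash
python3 - <<'E'
from h import *
go(517,-43,130)
E
```

```text
t 18.4 pos [516.6 -43.8 195.9] rot [-90.   -0.  -90.1] F [ 0.3 -0.2 -0.7] w 64.4 -> tool delta mm [-0.8 65.9  0.4]
```

Request:
{"fn": "arm_command", "kwargs": {
  "deltas": [
    [-0.0008, 0.02, 0.0002, 0],
    [0, 0.02, 0, 0],
    [0, 0.015, 0, 0],
    [0, 0, 0, 0],
    [0, 0, 0, 0]
  ]
}}

```text
time: 18.9
tool_pos: [517.1, -43.1, 141.1]
tcp_rot: [-1.571, -0.0, -1.573]
contact_force: [-0.6, -0.2, -0.6]
grip_width: 64.8
```

Request:
{"fn": "arm_command", "kwargs": {
  "deltas": [
    [0, 0.003, 0, 0],
    [0, 0.003, 0, 0],
    [0, 0.002, 0, 0],
    [0, 0, 0, 0],
    [0, 0, 0, 0]
  ]
}}

```text
time: 19.4
tool_pos: [517.2, -42.2, 132.8]
tcp_rot: [-1.571, -0.0, -1.571]
contact_force: [0.3, 0.7, -0.9]
grip_width: 64.6
```

Request:
{"fn": "arm_command", "kwargs": {
  "deltas": [
    [0, 0.002, 0, 0],
    [0, 0.001, 0, 0],
    [0, 0, 0, 0],
    [0, 0, 0, 0]
  ]
}}

```text
time: 19.8
tool_pos: [517.2, -42.2, 129.7]
tcp_rot: [-1.571, -0.0, -1.571]
contact_force: [-0.1, -0.1, 0.7]
grip_width: 64.6
```

Request:
{"fn": "arm_command", "kwargs": {
  "deltas": [
    [0, 0.0005, 0, 0],
    [0, 0, 0, 0]
  ]
}}

```text
time: 20.0
tool_pos: [517.2, -42.3, 129.6]
tcp_rot: [-1.571, -0.0, -1.571]
contact_force: [-0.9, 1.3, 4.6]
grip_width: 64.6
```

Request:
{"fn": "arm_command", "kwargs": {
  "deltas": [
    [0, 0, 0, 0],
    [0, 0, 0, 0],
    [0, 0, 0, 0],
    [0, 0, 0, 0]
  ],
  "claw": 0
}}

```text
time: 20.4
tool_pos: [517.2, -42.2, 129.0]
tcp_rot: [-1.571, -0.0, -1.571]
contact_force: [-0.8, -1.2, 1.1]
grip_width: 90.1
```

Request:
{"fn": "arm_command", "kwargs": {
  "deltas": [
    [0, -0.005, 0, 0],
    [0, -0.02, 0, 0],
    [0, -0.03, 0, 0],
    [0, -0.035, 0, 0],
    [0.035, 0, 0.01, 0]
  ]
}}

```text
time: 20.9
tool_pos: [528.9, -75.3, 224.6]
tcp_rot: [-1.562, -0.001, -1.567]
contact_force: [0.8, -1.0, -0.3]
grip_width: 92.1
```

Request:
{"fn": "arm_command", "kwargs": {
  "deltas": [
    [0.035, 0, 0.01, 0],
    [0.035, 0, 0.01, 0],
    [0.035, 0, 0.01, 0],
    [0.035, 0, 0.01, 0],
    [0, 0, 0, 0]
  ]
}}

```text
time: 21.4
tool_pos: [567.5, -221.5, 218.9]
tcp_rot: [-1.57, -0.002, -1.575]
contact_force: [-0.4, 0.3, -0.3]
grip_width: 91.9
```

Request:
{"fn": "arm_command", "kwargs": {
  "deltas": [
    [0, 0, 0, 0],
    [0, 0, 0, 0]
  ]
}}

```text
time: 21.6
tool_pos: [566.8, -216.2, 219.3]
tcp_rot: [-1.571, 0.001, -1.571]
contact_force: [0.6, 1.3, -0.2]
grip_width: 92.2
```

```bash
python3 - <<'E'
from h import *
o=bot.get_obs();p=cap("wrist");go(568,-217,46);q=near(p,"cup1",[568,-217]);rim(p,56,q)
near(p,"lid",[565,-366]);
s=cap("scene");locate(s,"cup1",.3,0);near(s,"cup1",[517,-43],84)
E
```

```text
t 21.65 pos [ 567.  -216.   219.5] rot [-90.   0. -90.] F [-0.1  0.7 -0. ] w 91.7 -> tool delta mm [  1.  173.5   1.1]
cup1 [(np.float64(0.95), 0.86, [567.2, -218.7])]
rim [[293.9, 567.2, -218.7], [293.0, 567.7, -218.7], [286.3, 567.7, -218.2]]
lid [(np.float64(0.47), 0.56, [533.6, -378.7])]
cup1 0.98 [600.7 353.8] 0.91 px 330 105 
cup1 0.97 [ 566.7 -218.6] 0.94 px 216 255 
cup1 0.9 [449.8 203.1] 0.9 px 260 119 
cup1 0.79 [483.    9.9] 0.91 px 235 172 
cup1 0.62 [ 456.2 -379.6] 0.93 px 137 290 
cup1 0.47 [514.9 -29.3] 0.24 px 238 188 
cup1 [(np.float64(0.84), 0.79, [516.8, -39.3])]
```

Request:
{"fn": "arm_command", "kwargs": {
  "deltas": [
    [0.0026, 0.03, 0.0004, 0],
    [0, 0.045, 0, 0],
    [0, 0.045, 0, 0],
    [0, 0.03, 0, 0],
    [0, 0.0, 0, 0]
  ]
}}

```text
time: 22.4
tool_pos: [564.8, -218.2, 64.9]
tcp_rot: [-1.579, 0.004, -1.571]
contact_force: [-0.7, 0.3, 0.4]
grip_width: 91.5
```

Request:
{"fn": "arm_command", "kwargs": {
  "deltas": [
    [0, 0.015, 0, 0],
    [0, 0.008, 0, 0],
    [0, 0, 0, 0],
    [0, 0, 0, 0],
    [0, 0, 0, 0]
  ]
}}

```text
time: 22.9
tool_pos: [568.1, -220.2, 47.5]
tcp_rot: [-1.569, -0.001, -1.571]
contact_force: [0.1, 0.6, 0.1]
grip_width: 92.1
```

```bash
python3 - <<'E'
from h import *
o=bot.get_obs();p=cap("wrist");go(567.4,-218.6,46);rim(p,56,[567.4,-218.6])
E
```

```text
t 22.95 pos [ 568.  -220.1   47.3] rot [-89.9  -0.1 -90. ] F [ 0.6  0.3 -0.3] w 91.8 -> tool delta mm [-1.5  1.3 -0.6]
rim [[276.8, 566.9, -218.6], [273.6, 567.4, -218.6], [252.2, 567.4, -219.1]]
```

Request:
{"fn": "arm_command", "kwargs": {
  "deltas": [
    [-0.0015, 0.001, -0.0006, 0],
    [0, 0, 0, 0],
    [0, 0, 0, 0]
  ]
}}

```text
time: 23.25
tool_pos: [566.9, -218.3, 45.3]
tcp_rot: [-1.571, -0.0, -1.571]
contact_force: [-0.7, -0.1, -0.1]
grip_width: 91.9
```

Request:
{"fn": "arm_command", "kwargs": {
  "deltas": [
    [0, 0, 0, 0],
    [0, 0, 0, 0],
    [0, 0, 0, 0],
    [0, 0, 0, 0],
    [0, 0, 0, 0]
  ],
  "claw": 255
}}

```text
time: 23.75
tool_pos: [566.9, -218.4, 45.2]
tcp_rot: [-1.571, -0.0, -1.571]
contact_force: [-0.3, 0.3, 0.4]
grip_width: 63.7
```

```bash
python3 - <<'E'
from h import *
o=bot.get_obs();p=cap("wrist");go(567.4,-218.6,46);rim(p,56,o["tool_pos"][:2])
E
```

```text
t 23.8 pos [ 566.9 -218.4   45.2] rot [-90.  -0. -90.] F [0.2 0.6 0.3] w 64.3 -> tool delta mm [ 0.2 -0.8  0.5]
rim [[285.3, 567.4, -218.4], [279.3, 567.4, -218.9], [275.3, 567.9, -218.9]]
```

Request:
{"fn": "arm_command", "kwargs": {
  "deltas": [
    [0, -0.01, 0, 0],
    [0, -0.04, 0, 0],
    [0, -0.045, 0, 0],
    [0, -0.045, 0, 0],
    [0, -0.02, 0, 0]
  ]
}}

```text
time: 24.3
tool_pos: [568.3, -219.0, 210.9]
tcp_rot: [-1.564, -0.004, -1.571]
contact_force: [0.7, 0.3, -0.6]
grip_width: 64.4
```

Request:
{"fn": "arm_command", "kwargs": {
  "deltas": [
    [-0.036, 0, -0.01, 0],
    [-0.036, 0, -0.01, 0],
    [-0.036, 0, -0.01, 0],
    [-0.036, 0, -0.01, 0],
    [-0.032, 0, -0.0105, 0]
  ]
}}

```text
time: 24.8
tool_pos: [515.8, -40.7, 205.9]
tcp_rot: [-1.57, 0.0, -1.571]
contact_force: [0.5, -0.4, -0.9]
grip_width: 64.3
```

Request:
{"fn": "arm_command", "kwargs": {
  "deltas": [
    [0, 0, 0, 0],
    [0, 0, 0, 0],
    [0, 0, 0, 0],
    [0, 0, 0, 0]
  ]
}}

```text
time: 25.2
tool_pos: [516.8, -43.4, 205.3]
tcp_rot: [-1.571, -0.0, -1.573]
contact_force: [0.1, -0.4, -0.9]
grip_width: 64.0
```

```bash
python3 - <<'E'
from h import *
go(517.2,-42.5,150)
E
```

```text
t 25.2 pos [516.8 -43.4 205.3] rot [-90.   -0.  -90.1] F [ 0.1 -0.4 -0.9] w 64.0 -> tool delta mm [-0.9 55.3  0.4]
```

Request:
{"fn": "arm_command", "kwargs": {
  "deltas": [
    [-0.0008, 0.02, 0.0002, 0],
    [0, 0.02, 0, 0],
    [0, 0.006, 0, 0],
    [0, 0, 0, 0],
    [0, 0, 0, 0]
  ]
}}

```text
time: 25.7
tool_pos: [517.2, -42.0, 159.9]
tcp_rot: [-1.57, -0.0, -1.572]
contact_force: [-0.0, -0.1, -0.2]
grip_width: 64.2
```

Request:
{"fn": "arm_command", "kwargs": {
  "deltas": [
    [0, 0.003, 0, 0],
    [0, 0.003, 0, 0],
    [0, 0.002, 0, 0],
    [0, 0, 0, 0],
    [0, 0, 0, 0]
  ]
}}

```text
time: 26.2
tool_pos: [516.7, -41.5, 151.3]
tcp_rot: [-1.571, -0.0, -1.571]
contact_force: [0.0, 0.1, -1.5]
grip_width: 64.1
```

Request:
{"fn": "arm_command", "kwargs": {
  "deltas": [
    [0, 0.0015, 0, 0],
    [0, 0.001, 0, 0],
    [0, 0, 0, 0],
    [0, 0, 0, 0]
  ]
}}

```text
time: 26.6
tool_pos: [516.8, -41.5, 149.1]
tcp_rot: [-1.57, -0.0, -1.571]
contact_force: [-1.3, 0.4, 4.3]
grip_width: 64.6
```

Request:
{"fn": "arm_command", "kwargs": {
  "deltas": [
    [0, 0, 0, 0],
    [0, 0, 0, 0],
    [0, 0, 0, 0],
    [0, 0, 0, 0]
  ],
  "claw": 0
}}

```text
time: 27.0
tool_pos: [516.6, -41.5, 148.5]
tcp_rot: [-1.571, -0.0, -1.571]
contact_force: [0.1, -0.4, -0.4]
grip_width: 90.0
```

Request:
{"fn": "arm_command", "kwargs": {
  "deltas": [
    [0, -0.005, 0, 0],
    [0, -0.02, 0, 0],
    [0, -0.035, 0, 0],
    [0, -0.02, 0, 0],
    [0.048, 0, -0.0087, 0]
  ]
}}

```text
time: 27.5
tool_pos: [510.3, -86.6, 232.4]
tcp_rot: [-1.564, -0.0, -1.565]
contact_force: [0.4, -1.8, 0.4]
grip_width: 91.6
```

Request:
{"fn": "arm_command", "kwargs": {
  "deltas": [
    [0.048, 0, -0.0087, 0],
    [0.048, 0, -0.0087, 0],
    [0.048, 0, -0.0087, 0],
    [0.048, 0, -0.0087, 0],
    [0.048, 0, -0.0087, 0]
  ]
}}

```text
time: 28.0
tool_pos: [463.7, -331.4, 229.2]
tcp_rot: [-1.57, -0.0, -1.571]
contact_force: [-0.1, -0.4, 0.9]
grip_width: 91.7
```

Request:
{"fn": "arm_command", "kwargs": {
  "deltas": [
    [0.048, 0, -0.0087, 0],
    [0, 0, 0, 0],
    [0, 0, 0, 0],
    [0, 0, 0, 0],
    [0, 0, 0, 0]
  ]
}}

```text
time: 28.5
tool_pos: [456.2, -376.1, 229.1]
tcp_rot: [-1.571, -0.0, -1.569]
contact_force: [-0.1, -0.6, -0.6]
grip_width: 91.6
```

```bash
python3 - <<'E'
from h import *
o=bot.get_obs();p=cap("wrist");q=near(p,"cup1",[456,-379]);rim(p,56,q);go(*q,46)
near(p,"lid",[565,-366]);
s=cap("scene");near(s,"cup1",[517,-42],104);near(s,"lid",[565,-366])
E
```

```text
cup1 [(np.float64(0.94), 0.67, [456.3, -380.0])]
rim [[301.6, 456.3, -380.0], [298.4, 456.3, -379.5], [296.9, 456.8, -380.0]]
t 28.6 pos [ 456.2 -376.3  229.1] rot [-90.   -0.  -89.9] F [ 0.1 -0.8  0.9] w 91.8 -> tool delta mm [3.700e+00 1.831e+02 1.000e-01]
lid [(np.float64(0.93), 0.74, [534.4, -362.9])]
cup1 [(np.float64(0.84), 0.9, [514.8, -37.9]), (np.float64(0.18), 0.45, [537.5, -71.3])]
lid []
```

Request:
{"fn": "arm_command", "kwargs": {
  "deltas": [
    [0, 0, 0, 8.5],
    [0, 0, 0, 8.5],
    [0, 0, 0, 8.5],
    [0, 0, 0, 8.5],
    [0, 0, 0, 8.5]
  ]
}}

```text
time: 29.3
tool_pos: [455.7, -377.4, 228.8]
tcp_rot: [-1.571, -0.0, -2.319]
contact_force: [0.8, -0.5, 0.2]
grip_width: 91.6
```

Request:
{"fn": "arm_command", "kwargs": {
  "deltas": [
    [0, 0, 0, 8.5],
    [0, 0, 0, 8.5],
    [0, 0, 0, 8.5],
    [0, 0, 0, 8.5],
    [0, 0, 0, 8.5]
  ]
}}

```text
time: 29.8
tool_pos: [455.7, -377.3, 228.8]
tcp_rot: [-1.571, 0.0, -3.061]
contact_force: [0.3, 1.2, -0.3]
grip_width: 91.6
```

Request:
{"fn": "arm_command", "kwargs": {
  "deltas": [
    [0, 0, 0.0037, 5],
    [0, 0.03, 0, 0],
    [0, 0.045, 0, 0],
    [0, 0.04, 0, 0],
    [0, 0.03, 0, 0]
  ]
}}

```text
time: 30.3
tool_pos: [455.3, -380.3, 81.3]
tcp_rot: [-1.572, -0.002, 3.141]
contact_force: [-0.6, 0.5, -0.7]
grip_width: 91.8
```

Request:
{"fn": "arm_command", "kwargs": {
  "deltas": [
    [0, 0, 0, 0],
    [0, 0, 0, 0],
    [0, 0, 0, 0]
  ]
}}

```text
time: 30.6
tool_pos: [457.0, -382.2, 85.9]
tcp_rot: [-1.568, 0.003, 3.141]
contact_force: [-0.1, -0.3, -0.6]
grip_width: 92.0
```

```bash
python3 - <<'E'
from h import *
o=bot.get_obs();p=cap("wrist");rim(p,56,[456.3,-380]);go(456.3,-380,46)
E
```

```text
rim [[340.8, 455.8, -379.5], [339.3, 455.3, -379.5], [324.5, 455.3, -379.0]]
t 30.65 pos [ 456.9 -382.2   86. ] rot [-89.8   0.2 180. ] F [-0.4 -0.1 -1. ] w 92.1 -> tool delta mm [ 0.8 40.  -2.3]
```

Request:
{"fn": "arm_command", "kwargs": {
  "deltas": [
    [0.0007, 0.02, -0.002, 0],
    [0, 0.015, 0, 0],
    [0, 0.005, 0, 0],
    [0, 0, 0, 0],
    [0, 0, 0, 0]
  ]
}}

```text
time: 31.15
tool_pos: [455.8, -379.8, 45.0]
tcp_rot: [-1.569, 0.001, 3.141]
contact_force: [-0.1, -1.1, -0.0]
grip_width: 91.8
```

```bash
python3 - <<'E'
from h import *
o=bot.get_obs();p=cap("wrist");rim(p,56,[456,-380]);go(456,-380,46);near(p,"lid",[534,-363])
E
```

```text
rim [[263.1, 456.0, -379.5], [252.2, 456.0, -379.0], [244.5, 456.0, -380.0]]
t 31.2 pos [ 455.8 -379.9   45. ] rot [-8.99e+01  1.00e-01  1.80e+02] F [ 0.3 -0.5 -0. ] w 91.8 -> tool delta mm [-0.2 -1.   0.1]
lid [(np.float64(0.98), 0.61, [533.7, -362.2])]
```

Request:
{"fn": "arm_command", "kwargs": {
  "deltas": [
    [0, 0, 0, 0],
    [0, 0, 0, 0],
    [0, 0, 0, 0],
    [0, 0, 0, 0],
    [0, 0, 0, 0]
  ],
  "claw": 255
}}

```text
time: 31.75
tool_pos: [455.3, -379.2, 43.8]
tcp_rot: [-1.571, 0.0, 3.141]
contact_force: [-0.2, -0.4, 2.0]
grip_width: 64.8
```

```bash
python3 - <<'E'
from h import *
o=bot.get_obs();p=cap("wrist");rim(p,56,o["tool_pos"][:2]);go(456,-380,46)
E
```

```text
rim [[278.3, 455.8, -379.7], [271.2, 455.8, -380.2], [258.1, 455.8, -379.2]]
t 31.8 pos [ 455.3 -379.2   43.8] rot [-90.   0. 180.] F [ 0.  -0.3  0.8] w 64.8 -> tool delta mm [-0.7 -2.2  0.8]
```

Request:
{"fn": "arm_command", "kwargs": {
  "deltas": [
    [0, -0.01, 0, 0],
    [0, -0.045, 0, 0],
    [0, -0.048, 0, 0],
    [0, -0.048, 0, 0],
    [0, -0.03, 0, 0]
  ]
}}

```text
time: 32.3
tool_pos: [455.9, -379.8, 229.5]
tcp_rot: [-1.567, 0.004, 3.141]
contact_force: [0.7, -1.1, -0.9]
grip_width: 64.5
```

Request:
{"fn": "arm_command", "kwargs": {
  "deltas": [
    [-0.009, 0, -0.045, 0],
    [-0.009, 0, -0.048, 0],
    [-0.009, 0, -0.048, 0],
    [-0.009, 0, -0.048, 0],
    [-0.009, 0, -0.048, 0]
  ]
}}

```text
time: 32.8
tool_pos: [500.2, -140.3, 225.4]
tcp_rot: [-1.57, 0.001, 3.141]
contact_force: [1.5, 0.5, -0.6]
grip_width: 64.7
```

Request:
{"fn": "arm_command", "kwargs": {
  "deltas": [
    [-0.009, 0, -0.048, 0],
    [-0.007, 0, -0.048, 0],
    [0, 0, -0.005, 0],
    [0, 0, 0, 0],
    [0, 0, 0, 0]
  ]
}}

```text
time: 33.3
tool_pos: [516.3, -42.1, 225.0]
tcp_rot: [-1.57, 0.0, 3.141]
contact_force: [-0.4, 0.2, -0.9]
grip_width: 64.5
```

Request:
{"fn": "arm_command", "kwargs": {
  "deltas": [
    [0, 0, 0, 0],
    [0, 0, 0, 0]
  ]
}}

```text
time: 33.5
tool_pos: [516.3, -42.6, 224.7]
tcp_rot: [-1.571, -0.0, 3.139]
contact_force: [-0.5, -1.0, -1.0]
grip_width: 64.6
```

```bash
python3 - <<'E'
from h import *
go(517,-42,170)
E
```

```text
t 33.5 pos [516.3 -42.6 224.7] rot [-90.   -0.  179.9] F [-0.5 -1.  -1. ] w 64.6 -> tool delta mm [-0.7 54.7 -0.6]
```

Request:
{"fn": "arm_command", "kwargs": {
  "deltas": [
    [-0.0004, 0.02, -0.0005, 0],
    [0, 0.02, 0, 0],
    [0, 0.006, 0, 0],
    [0, 0, 0, 0],
    [0, 0, 0, 0]
  ]
}}

```text
time: 34.0
tool_pos: [517.2, -41.2, 179.4]
tcp_rot: [-1.57, 0.001, 3.141]
contact_force: [-0.2, 0.4, -1.1]
grip_width: 64.5
```

Request:
{"fn": "arm_command", "kwargs": {
  "deltas": [
    [0, 0.003, 0, 0],
    [0, 0.003, 0, 0],
    [0, 0.002, 0, 0],
    [0, 0, 0, 0],
    [0, 0, 0, 0]
  ]
}}

```text
time: 34.5
tool_pos: [516.8, -40.7, 170.7]
tcp_rot: [-1.571, 0.0, 3.141]
contact_force: [0.2, -0.2, -0.7]
grip_width: 64.6
```

Request:
{"fn": "arm_command", "kwargs": {
  "deltas": [
    [0, 0.0015, 0, 0],
    [0, 0.001, 0, 0],
    [0, 0, 0, 0],
    [0, 0, 0, 0]
  ]
}}

```text
time: 34.9
tool_pos: [516.8, -40.7, 168.2]
tcp_rot: [-1.571, 0.0, 3.141]
contact_force: [0.1, 0.5, -2.0]
grip_width: 65.0
```

Request:
{"fn": "arm_command", "kwargs": {
  "deltas": [
    [0, 0, 0.001, 0],
    [0, 0.001, 0, 0],
    [0, 0, 0, 0],
    [0, 0, 0, 0]
  ]
}}

```text
time: 35.3
tool_pos: [517.0, -41.7, 167.8]
tcp_rot: [-1.571, 0.001, 3.141]
contact_force: [-0.7, 1.9, 4.8]
grip_width: 64.6
```

Request:
{"fn": "arm_command", "kwargs": {
  "deltas": [
    [0, 0, 0, 0],
    [0, 0, 0, 0],
    [0, 0, 0, 0],
    [0, 0, 0, 0]
  ],
  "claw": 0
}}

```text
time: 35.7
tool_pos: [516.7, -41.8, 166.9]
tcp_rot: [-1.571, -0.001, 3.141]
contact_force: [0.9, 0.0, -0.5]
grip_width: 90.4
```

Request:
{"fn": "arm_command", "kwargs": {
  "deltas": [
    [0, -0.005, 0, 0],
    [0, -0.02, 0, 0],
    [0, -0.025, 0, 0],
    [0, -0.02, 0, 0],
    [0.01, 0, -0.04, 0]
  ]
}}

```text
time: 36.2
tool_pos: [509.4, -4.6, 240.2]
tcp_rot: [-1.568, 0.007, 3.137]
contact_force: [0.3, 0.5, 0.7]
grip_width: 91.4
```

Request:
{"fn": "arm_command", "kwargs": {
  "deltas": [
    [0.013, 0, -0.047, 0],
    [0.013, 0, -0.047, 0],
    [0.013, 0, -0.047, 0],
    [0.013, 0, -0.047, 0],
    [0.005, 0, -0.017, 0]
  ]
}}

```text
time: 36.7
tool_pos: [448.4, 206.8, 237.7]
tcp_rot: [-1.572, 0.0, -3.139]
contact_force: [-0.1, -0.6, 0.4]
grip_width: 91.6
```

Request:
{"fn": "arm_command", "kwargs": {
  "deltas": [
    [0, 0, 0, 0],
    [0, 0, 0, 0],
    [0, 0, 0, 0],
    [0, 0, 0, 0]
  ]
}}

```text
time: 37.1
tool_pos: [450.4, 202.2, 237.2]
tcp_rot: [-1.57, 0.0, 3.139]
contact_force: [0.1, -0.8, 0.2]
grip_width: 91.8
```

```bash
python3 - <<'E'
from h import *
o=bot.get_obs();p=cap("wrist");q=near(p,"cup1",[449.8,203]);rim(p,56,q);go(*q,46)
s=cap("side");near(s,"cup1",[517,-42],124);u,v=proj(s,[517,-42.5,110])[0].astype(int);save(s,"stack3.png",(u-60,v-80,u+60,v+80),4)
E
```

```text
cup1 [(np.float64(0.96), 0.76, [447.0, 203.7])]
rim [[320.9, 448.0, 203.7], [318.1, 448.0, 203.2], [316.3, 448.5, 203.7]]
t 37.2 pos [450.3 202.4 237.2] rot [-90.    0.  179.9] F [-0.  -0.4  0.5] w 91.8 -> tool delta mm [  3.3 191.2  -1.3]
cup1 [(np.float64(0.65), 0.63, [522.1, -20.0]), (np.float64(0.2), 0.54, [510.8, -77.3])]
```

View pics/stack3.png

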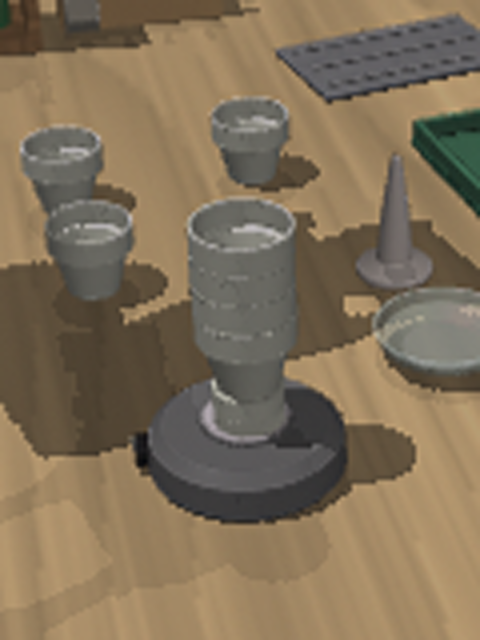

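Request:
{"fn": "arm_command", "kwargs": {
  "deltas": [
    [0.0025, 0.03, -0.0012, 0],
    [0, 0.045, 0, 0],
    [0, 0.045, 0, 0],
    [0, 0.035, 0, 0],
    [0, 0.02, 0, 0]
  ]
}}

```text
time: 37.8
tool_pos: [446.0, 203.8, 59.5]
tcp_rot: [-1.57, -0.004, 3.141]
contact_force: [0.3, 0.7, 0.8]
grip_width: 91.8
```

Request:
{"fn": "arm_command", "kwargs": {
  "deltas": [
    [0, 0.011, 0, 0],
    [0, 0.004, 0, 0],
    [0, 0, 0, 0],
    [0, 0, 0, 0],
    [0, 0, 0, 0]
  ]
}}

```text
time: 38.3
tool_pos: [448.1, 204.7, 48.2]
tcp_rot: [-1.571, 0.002, 3.141]
contact_force: [0.1, -0.4, 0.2]
grip_width: 91.8
```

```bash
python3 - <<'E'
from h import *
o=bot.get_obs();p=cap("wrist");rim(p,56,[447.8,203.6]);go(447.8,203.6,46)
E
```

```text
rim [[205.4, 447.3, 203.6], [204.4, 447.3, 203.1], [190.2, 447.8, 203.6]]
t 38.35 pos [448.  204.7  48.1] rot [-9.0e+01  1.0e-01  1.8e+02] F [-0.2 -1.   0.5] w 91.5 -> tool delta mm [0.2 2.1 1.1]
```

Request:
{"fn": "arm_command", "kwargs": {
  "deltas": [
    [0.0005, 0.0015, 0.001, 0],
    [0, 0, 0, 0],
    [0, 0, 0, 0]
  ]
}}

```text
time: 38.65
tool_pos: [446.9, 203.5, 45.8]
tcp_rot: [-1.571, 0.0, 3.141]
contact_force: [0.6, -1.1, 0.6]
grip_width: 91.6
```

Request:
{"fn": "arm_command", "kwargs": {
  "deltas": [
    [0, 0, 0, 0],
    [0, 0, 0, 0],
    [0, 0, 0, 0],
    [0, 0, 0, 0],
    [0, 0, 0, 0]
  ],
  "claw": 255
}}

```text
time: 39.15
tool_pos: [447.0, 203.5, 45.7]
tcp_rot: [-1.571, 0.0, 3.141]
contact_force: [-0.1, 0.3, -0.6]
grip_width: 63.8
```

```bash
python3 - <<'E'
from h import *
o=bot.get_obs();p=cap("wrist");rim(p,56,o["tool_pos"][:2]);go(447.5,203.6,46)
E
```

```text
rim [[225.2, 447.5, 202.5], [219.2, 447.0, 202.5], [211.9, 447.5, 203.0]]
t 39.2 pos [446.9 203.5  45.7] rot [-90.   0. 180.] F [ 0.   0.3 -1.1] w 64.1 -> tool delta mm [-0.6 -0.3 -0.1]
```

Request:
{"fn": "arm_command", "kwargs": {
  "deltas": [
    [0, -0.01, 0, 0],
    [0, -0.045, 0, 0],
    [0, -0.048, 0, 0],
    [0, -0.048, 0, 0],
    [0, -0.044, 0, 0]
  ]
}}

```text
time: 39.7
tool_pos: [446.6, 203.4, 243.8]
tcp_rot: [-1.571, 0.001, 3.141]
contact_force: [0.6, -0.3, -1.0]
grip_width: 63.9
```

Request:
{"fn": "arm_command", "kwargs": {
  "deltas": [
    [-0.01, 0, 0.035, 0],
    [-0.013, 0, 0.046, 0],
    [-0.013, 0, 0.046, 0],
    [-0.013, 0, 0.046, 0],
    [-0.013, 0, 0.046, 0]
  ]
}}

```text
time: 40.2
tool_pos: [508.8, -17.3, 241.6]
tcp_rot: [-1.571, 0.001, 3.141]
contact_force: [0.3, 1.3, -0.8]
grip_width: 63.9
```

Request:
{"fn": "arm_command", "kwargs": {
  "deltas": [
    [-0.0075, 0, 0.027, 0],
    [0, 0, 0, 0],
    [0, 0, 0, 0],
    [0, 0, 0, 0],
    [0, 0, 0, 0]
  ]
}}

```text
time: 40.7
tool_pos: [516.0, -41.3, 241.0]
tcp_rot: [-1.571, 0.0, -3.14]
contact_force: [0.4, 0.5, 0.0]
grip_width: 64.0
```

```bash
python3 - <<'E'
from h import *
go(517,-42.2,190)
E
```

```text
t 40.7 pos [516.  -41.3 241. ] rot [ -90.     0.  -179.9] F [0.4 0.5 0. ] w 64.0 -> tool delta mm [-1.  51.   0.9]
```

Request:
{"fn": "arm_command", "kwargs": {
  "deltas": [
    [-0.0004, 0.02, 0.001, 0],
    [0, 0.02, 0, 0],
    [0, 0.004, 0, 0],
    [0, 0.002, 0, 0],
    [0, 0, 0, 0]
  ]
}}

```text
time: 41.2
tool_pos: [517.0, -43.2, 195.4]
tcp_rot: [-1.571, 0.001, -3.141]
contact_force: [0.7, -1.5, -0.4]
grip_width: 63.7
```

Request:
{"fn": "arm_command", "kwargs": {
  "deltas": [
    [0, 0, 0, 0],
    [0, 0, 0, 0],
    [0, 0, 0, 0]
  ]
}}

```text
time: 41.5
tool_pos: [516.9, -43.6, 195.2]
tcp_rot: [-1.571, 0.001, 3.141]
contact_force: [-0.2, -0.5, -0.8]
grip_width: 63.7
```

Request:
{"fn": "arm_command", "kwargs": {
  "deltas": [
    [0, 0, -0.0015, 0],
    [0, 0.002, 0, 0],
    [0, 0, 0, 0],
    [0, 0, 0, 0]
  ]
}}

```text
time: 41.9
tool_pos: [516.6, -42.0, 192.6]
tcp_rot: [-1.571, -0.0, 3.141]
contact_force: [0.4, 0.1, -1.5]
grip_width: 63.7
```

Request:
{"fn": "arm_command", "kwargs": {
  "deltas": [
    [0, 0.002, 0, 0],
    [0, 0.001, 0, 0],
    [0, 0, 0, 0],
    [0, 0, 0, 0]
  ]
}}

```text
time: 42.3
tool_pos: [516.7, -42.0, 189.7]
tcp_rot: [-1.571, 0.0, 3.141]
contact_force: [-0.1, -0.6, 0.4]
grip_width: 63.5
```

Request:
{"fn": "arm_command", "kwargs": {
  "deltas": [
    [0, 0.0007, 0, 0],
    [0, 0, 0, 0],
    [0, 0, 0, 0]
  ]
}}

```text
time: 42.6
tool_pos: [516.9, -42.1, 189.6]
tcp_rot: [-1.57, 0.001, 3.141]
contact_force: [-0.9, -1.2, 5.3]
grip_width: 63.8
```

Request:
{"fn": "arm_command", "kwargs": {
  "deltas": [
    [0, 0, 0, 0],
    [0, 0, 0, 0],
    [0, 0, 0, 0],
    [0, 0, 0, 0]
  ],
  "claw": 0
}}

```text
time: 43.0
tool_pos: [516.6, -42.0, 188.7]
tcp_rot: [-1.571, -0.0, 3.141]
contact_force: [-0.2, -0.1, -0.6]
grip_width: 89.5
```

Request:
{"fn": "arm_command", "kwargs": {
  "deltas": [
    [0, -0.005, 0, 0],
    [0, -0.02, 0, 0],
    [0, -0.025, 0, 0],
    [0, -0.015, 0, 0],
    [0.009, 0, -0.04, 0]
  ]
}}

```text
time: 43.5
tool_pos: [509.9, -4.8, 256.5]
tcp_rot: [-1.568, 0.006, 3.136]
contact_force: [1.4, 1.1, 0.2]
grip_width: 91.6
```

Request:
{"fn": "arm_command", "kwargs": {
  "deltas": [
    [0.0097, 0, -0.048, 0],
    [0.0097, 0, -0.048, 0],
    [0.0097, 0, -0.048, 0],
    [0.0097, 0, -0.048, 0],
    [0.0097, 0, -0.048, 0]
  ]
}}

```text
time: 44.0
tool_pos: [458.7, 239.9, 254.5]
tcp_rot: [-1.571, 0.001, 3.141]
contact_force: [1.3, 0.1, -0.1]
grip_width: 92.0
```

Request:
{"fn": "arm_command", "kwargs": {
  "deltas": [
    [0.0097, 0, -0.048, 0],
    [0.0097, 0, -0.048, 0],
    [0, 0, 0, 0],
    [0, 0, 0, 0],
    [0, 0, 0, 0]
  ]
}}

```text
time: 44.5
tool_pos: [440.2, 333.2, 254.0]
tcp_rot: [-1.57, 0.0, 3.141]
contact_force: [-0.3, -0.9, -0.5]
grip_width: 92.0
```

```bash
python3 - <<'E'
from h import *
o=bot.get_obs();p=cap("wrist");q=near(p,"cup1",[440,337]);rim(p,56,q);go(*q,46);near(p,"cup1",[600,353])
E
```

```text
cup1 [(np.float64(0.95), 0.57, [441.7, 336.2])]
rim [[340.9, 443.7, 336.2], [337.2, 443.7, 335.7], [336.2, 443.7, 336.7]]
t 44.6 pos [440.5 332.7 254.2] rot [-90.    0.  179.9] F [-0.1  0.2 -0.1] w 91.5 -> tool delta mm [ -1.1 208.2  -3.5]
cup1 [(np.float64(0.91), 0.68, [597.2, 352.7])]
```

Request:
{"fn": "arm_command", "kwargs": {
  "deltas": [
    [-0.002, 0.03, -0.003, 0],
    [0, 0.045, 0, 0],
    [0, 0.045, 0, 0],
    [0, 0.045, 0, 0],
    [0, 0.02, 0, 0]
  ]
}}

```text
time: 45.15
tool_pos: [440.5, 334.7, 65.2]
tcp_rot: [-1.568, -0.005, 3.139]
contact_force: [0.1, 0.2, 0.5]
grip_width: 91.6
```

Request:
{"fn": "arm_command", "kwargs": {
  "deltas": [
    [0, 0.013, 0, 0],
    [0, 0.006, 0, 0],
    [0, 0, 0, 0],
    [0, 0, 0, 0],
    [0, 0, 0, 0]
  ]
}}

```text
time: 45.65
tool_pos: [442.8, 337.4, 51.3]
tcp_rot: [-1.572, 0.002, 3.141]
contact_force: [0.1, 0.8, -0.5]
grip_width: 91.7
```

```bash
python3 - <<'E'
from h import *
o=bot.get_obs();p=cap("wrist");rim(p,56,[442.5,336]);go(442.5,336,46)
E
```

```text
rim [[211.8, 442.0, 336.0], [210.1, 442.0, 336.5], [204.0, 441.5, 336.0]]
t 45.7 pos [442.6 337.4  51.1] rot [-9.01e+01  1.00e-01  1.80e+02] F [ 0.4 -0.4 -0.3] w 91.7 -> tool delta mm [0.1 5.1 1.4]
```

Request:
{"fn": "arm_command", "kwargs": {
  "deltas": [
    [0.0005, 0.0045, 0.0012, 0],
    [0, 0, 0, 0],
    [0, 0, 0, 0]
  ]
}}

```text
time: 46.0
tool_pos: [441.4, 335.7, 45.4]
tcp_rot: [-1.571, -0.0, 3.141]
contact_force: [0.0, 0.5, -0.1]
grip_width: 91.6
```

Request:
{"fn": "arm_command", "kwargs": {
  "deltas": [
    [0, 0, 0, 0],
    [0, 0, 0, 0],
    [0, 0, 0, 0],
    [0, 0, 0, 0],
    [0, 0, 0, 0]
  ],
  "claw": 255
}}

```text
time: 46.5
tool_pos: [441.6, 335.9, 45.6]
tcp_rot: [-1.571, 0.0, 3.141]
contact_force: [0.9, 0.1, -0.2]
grip_width: 65.0
```

```bash
python3 - <<'E'
from h import *
o=bot.get_obs();p=cap("wrist");rim(p,56,o["tool_pos"][:2]);go(442,336,46)
E
```

```text
rim [[235.2, 442.1, 334.9], [234.2, 442.1, 335.4], [220.9, 442.1, 334.4]]
t 46.55 pos [441.6 335.9  45.6] rot [-90.   0. 180.] F [-0.5  0.4  0.9] w 65.2 -> tool delta mm [-0.4 -0.4 -0.1]
```

Request:
{"fn": "arm_command", "kwargs": {
  "deltas": [
    [0, -0.02, 0, 0],
    [0, -0.048, 0, 0],
    [0, -0.048, 0, 0],
    [0, -0.049, 0, 0],
    [0, -0.049, 0, 0]
  ]
}}

```text
time: 47.05
tool_pos: [441.0, 335.5, 261.3]
tcp_rot: [-1.57, -0.0, 3.141]
contact_force: [1.1, 1.5, -1.3]
grip_width: 64.8
```

Request:
{"fn": "arm_command", "kwargs": {
  "deltas": [
    [-0.008, 0, 0.038, 0],
    [-0.0095, 0, 0.048, 0],
    [-0.0095, 0, 0.048, 0],
    [-0.0095, 0, 0.048, 0],
    [-0.0095, 0, 0.048, 0]
  ]
}}

```text
time: 47.55
tool_pos: [487.1, 104.0, 259.4]
tcp_rot: [-1.571, -0.0, 3.142]
contact_force: [0.6, -1.0, -0.6]
grip_width: 65.1
```

Request:
{"fn": "arm_command", "kwargs": {
  "deltas": [
    [-0.0095, 0, 0.048, 0],
    [-0.0095, 0, 0.048, 0],
    [-0.0095, 0, 0.04, 0],
    [0, 0, 0.01, 0],
    [0, 0, 0, 0]
  ]
}}

```text
time: 48.05
tool_pos: [515.5, -41.5, 259.0]
tcp_rot: [-1.571, -0.001, 3.138]
contact_force: [0.1, 0.4, -1.1]
grip_width: 65.2
```

Request:
{"fn": "arm_command", "kwargs": {
  "deltas": [
    [0, 0, 0, 0],
    [0, 0, 0, 0],
    [0, 0, 0, 0]
  ]
}}

```text
time: 48.35
tool_pos: [515.7, -38.8, 259.7]
tcp_rot: [-1.571, 0.0, -3.14]
contact_force: [-1.2, -0.3, -0.8]
grip_width: 65.0
```

```bash
python3 - <<'E'
from h import *
go(516.8,-42.2,210)
E
```

```text
t 48.35 pos [515.7 -38.8 259.7] rot [ -90.     0.  -179.9] F [-1.2 -0.3 -0.8] w 65.0 -> tool delta mm [-1.1 49.7  3.4]
```

Bottom of the cup at 214 mm, stack rim at 200. Correct sideways and approach.

Request:
{"fn": "arm_command", "kwargs": {
  "deltas": [
    [-0.0007, 0, 0.0025, 0],
    [0, 0.01, 0, 0],
    [0, 0.015, 0, 0],
    [0, 0.015, 0, 0],
    [0, 0.004, 0, 0]
  ]
}}

```text
time: 48.85
tool_pos: [515.4, -42.4, 213.3]
tcp_rot: [-1.572, -0.004, 3.141]
contact_force: [-0.0, -0.5, -0.7]
grip_width: 64.7
```

Request:
{"fn": "arm_command", "kwargs": {
  "deltas": [
    [0, 0, 0, 0],
    [0, 0, 0, 0],
    [0, 0, 0, 0]
  ]
}}

```text
time: 49.15
tool_pos: [516.9, -42.8, 216.2]
tcp_rot: [-1.57, 0.001, 3.141]
contact_force: [0.3, -0.0, -1.6]
grip_width: 64.8
```

Request:
{"fn": "arm_command", "kwargs": {
  "deltas": [
    [0, 0.002, -0.0007, 0],
    [0, 0.002, 0, 0],
    [0, 0, 0, 0],
    [0, 0, 0, 0]
  ]
}}

```text
time: 49.55
tool_pos: [516.5, -42.0, 211.5]
tcp_rot: [-1.571, 0.0, 3.141]
contact_force: [-0.8, -0.9, -0.6]
grip_width: 64.9
```

Request:
{"fn": "arm_command", "kwargs": {
  "deltas": [
    [0, 0.0015, 0, 0],
    [0, 0.001, 0, 0],
    [0, 0, 0, 0],
    [0, 0, 0, 0]
  ]
}}

```text
time: 49.95
tool_pos: [516.7, -42.1, 209.4]
tcp_rot: [-1.57, 0.001, 3.141]
contact_force: [-0.9, 0.2, 4.0]
grip_width: 65.1
```

Request:
{"fn": "arm_command", "kwargs": {
  "deltas": [
    [0, 0, 0, 0],
    [0, 0, 0, 0],
    [0, 0, 0, 0],
    [0, 0, 0, 0]
  ],
  "claw": 0
}}

```text
time: 50.35
tool_pos: [516.4, -42.0, 208.8]
tcp_rot: [-1.571, -0.0, 3.141]
contact_force: [-0.2, -0.2, -0.4]
grip_width: 90.2
```

Request:
{"fn": "arm_command", "kwargs": {
  "deltas": [
    [0, -0.005, 0, 0],
    [0, -0.02, 0, 0],
    [0, -0.025, 0, 0],
    [0, -0.005, 0, 0],
    [-0.008, 0, -0.04, 0]
  ]
}}

```text
time: 50.85
tool_pos: [525.0, -4.9, 265.0]
tcp_rot: [-1.569, 0.003, 3.136]
contact_force: [0.7, 0.8, 0.1]
grip_width: 91.9
```

Request:
{"fn": "arm_command", "kwargs": {
  "deltas": [
    [-0.01, 0, -0.048, 0],
    [-0.01, 0, -0.048, 0],
    [-0.01, 0, -0.048, 0],
    [-0.01, 0, -0.048, 0],
    [-0.01, 0, -0.048, 0]
  ]
}}

```text
time: 51.35
tool_pos: [574.6, 239.9, 263.3]
tcp_rot: [-1.57, -0.0, 3.141]
contact_force: [1.3, -0.6, -0.5]
grip_width: 91.8
```

Request:
{"fn": "arm_command", "kwargs": {
  "deltas": [
    [-0.01, 0, -0.048, 0],
    [-0.01, 0, -0.048, 0],
    [-0.004, 0, -0.019, 0],
    [0, 0, 0, 0],
    [0, 0, 0, 0]
  ]
}}

```text
time: 51.85
tool_pos: [598.4, 352.7, 262.8]
tcp_rot: [-1.569, -0.001, -3.141]
contact_force: [0.3, 0.3, 0.6]
grip_width: 91.7
```

Request:
{"fn": "arm_command", "kwargs": {
  "deltas": [
    [0, 0, 0, 0],
    [0, 0, 0, 0]
  ]
}}

```text
time: 52.05
tool_pos: [598.9, 351.5, 264.4]
tcp_rot: [-1.571, 0.0, 3.139]
contact_force: [-0.4, -0.4, 0.8]
grip_width: 91.8
```

```bash
python3 - <<'E'
from h import *
o=bot.get_obs();p=cap("wrist");q=near(p,"cup1",[600,353]);rim(p,56,q);go(*q,46)
s=cap("side");u,v=proj(s,[517,-42.5,140])[0].astype(int);save(s,"stack5.png",(u-60,v-80,u+60,v+80),4)
E
```

```text
cup1 [(np.float64(0.94), 0.65, [600.0, 352.7])]
rim [[329.9, 602.0, 352.7], [329.0, 602.0, 352.2], [326.6, 602.5, 352.7]]
t 52.15 pos [598.9 351.9 264.5] rot [-90.    0.  179.9] F [ 1.2  0.8 -0.3] w 91.7 -> tool delta mm [ -1.  218.5  -0.8]
```

View pics/stack5.png

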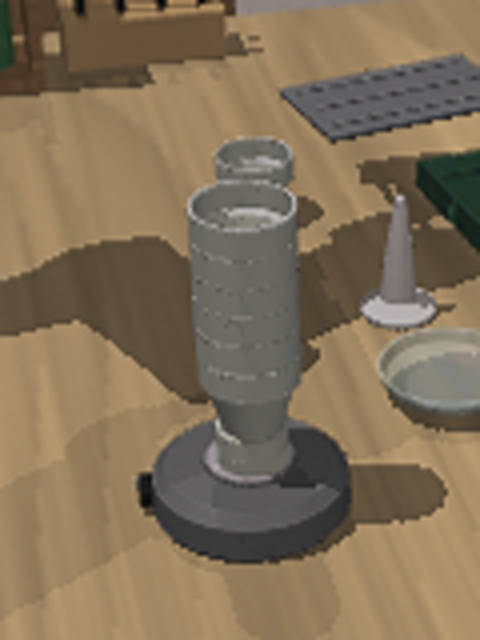

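Request:
{"fn": "arm_command", "kwargs": {
  "deltas": [
    [-0.0015, 0.035, -0.0008, 0],
    [0, 0.048, 0, 0],
    [0, 0.048, 0, 0],
    [0, 0.045, 0, 0],
    [0, 0.02, 0, 0]
  ]
}}

```text
time: 52.7
tool_pos: [597.8, 352.1, 63.0]
tcp_rot: [-1.568, -0.007, 3.14]
contact_force: [-0.1, -0.0, 0.5]
grip_width: 92.1
```

Request:
{"fn": "arm_command", "kwargs": {
  "deltas": [
    [0, 0.012, 0, 0],
    [0, 0.005, 0, 0],
    [0, 0, 0, 0],
    [0, 0, 0, 0],
    [0, 0, 0, 0]
  ]
}}

```text
time: 53.2
tool_pos: [601.0, 354.1, 52.7]
tcp_rot: [-1.572, 0.003, 3.141]
contact_force: [0.7, -0.1, -0.9]
grip_width: 91.7
```

```bash
python3 - <<'E'
from h import *
o=bot.get_obs();p=cap("wrist");rim(p,56,[600.5,353]);go(600.5,353,46)
E
```

```text
rim [[250.7, 600.5, 352.5], [244.6, 600.5, 353.0], [241.9, 600.0, 352.0]]
t 53.25 pos [600.9 354.1  52.5] rot [-9.01e+01  1.00e-01  1.80e+02] F [0.  0.  0.3] w 92.2 -> tool delta mm [0.4 6.5 1.1]
```

Request:
{"fn": "arm_command", "kwargs": {
  "deltas": [
    [0.0004, 0.006, 0.001, 0],
    [0, 0, 0, 0],
    [0, 0, 0, 0],
    [0, 0, 0, 0]
  ]
}}

```text
time: 53.65
tool_pos: [599.8, 352.7, 44.9]
tcp_rot: [-1.571, 0.0, 3.141]
contact_force: [0.3, -0.5, 0.5]
grip_width: 91.9
```

Request:
{"fn": "arm_command", "kwargs": {
  "deltas": [
    [0, 0, 0, 0],
    [0, 0, 0, 0],
    [0, 0, 0, 0],
    [0, 0, 0, 0],
    [0, 0, 0, 0]
  ],
  "claw": 255
}}

```text
time: 54.15
tool_pos: [599.8, 352.8, 45.0]
tcp_rot: [-1.571, 0.0, 3.141]
contact_force: [0.3, 0.1, -0.4]
grip_width: 64.6
```

```bash
python3 - <<'E'
from h import *
o=bot.get_obs();p=cap("wrist");rim(p,56,o["tool_pos"][:2]);go(600.3,353,46)
E
```

```text
rim [[263.4, 600.3, 351.8], [259.1, 600.3, 352.3], [251.5, 600.3, 351.3]]
t 54.2 pos [599.8 352.8  45. ] rot [-90.   0. 180.] F [0.2 0.3 0.2] w 64.4 -> tool delta mm [-0.5 -1.  -0.2]
```

Request:
{"fn": "arm_command", "kwargs": {
  "deltas": [
    [0, -0.02, 0, 0],
    [0, -0.048, 0, 0],
    [0, -0.048, 0, 0],
    [0, -0.049, 0, 0],
    [0, -0.049, 0, 0]
  ]
}}

```text
time: 54.7
tool_pos: [599.3, 352.5, 260.8]
tcp_rot: [-1.57, -0.0, 3.141]
contact_force: [1.2, 0.2, -1.4]
grip_width: 64.0
```

Request:
{"fn": "arm_command", "kwargs": {
  "deltas": [
    [0, -0.024, 0, 0],
    [0.008, 0, 0.038, 0],
    [0.01, 0, 0.048, 0],
    [0.01, 0, 0.048, 0],
    [0.01, 0, 0.048, 0]
  ]
}}

```text
time: 55.2
tool_pos: [560.7, 169.1, 282.7]
tcp_rot: [-1.57, -0.0, -3.141]
contact_force: [0.9, -0.2, -0.3]
grip_width: 64.4
```

Request:
{"fn": "arm_command", "kwargs": {
  "deltas": [
    [0.01, 0, 0.048, 0],
    [0.01, 0, 0.048, 0],
    [0.01, 0, 0.048, 0],
    [0, 0, 0, 0],
    [0, 0, 0, 0]
  ]
}}

```text
time: 55.7
tool_pos: [531.5, 25.8, 283.2]
tcp_rot: [-1.571, 0.0, 3.138]
contact_force: [-0.2, -0.7, -2.2]
grip_width: 64.0
```

```bash
python3 - <<'E'
from h import *
go(516.7,-42,230)
E
```

```text
t 55.7 pos [531.5  25.8 283.2] rot [-90.    0.  179.8] F [-0.2 -0.7 -2.2] w 64.0 -> tool delta mm [14.6 53.1 67.9]
```

Request:
{"fn": "arm_command", "kwargs": {
  "deltas": [
    [0.007, 0, 0.033, 0],
    [0.0074, 0, 0.034, 0],
    [0, 0, 0, 0],
    [0, 0, 0, 0],
    [0, 0, 0, 0]
  ]
}}

```text
time: 56.2
tool_pos: [517.5, -38.7, 282.9]
tcp_rot: [-1.571, 0.0, -3.14]
contact_force: [0.3, -0.8, -0.9]
grip_width: 64.4
```

Request:
{"fn": "arm_command", "kwargs": {
  "deltas": [
    [0, 0.01, 0, 0],
    [0, 0, 0, 0],
    [0, 0, 0, 0],
    [0, 0, 0, 0]
  ]
}}

```text
time: 56.6
tool_pos: [517.3, -39.9, 273.0]
tcp_rot: [-1.571, -0.0, -3.142]
contact_force: [0.6, 0.2, -0.6]
grip_width: 64.3
```

Request:
{"fn": "arm_command", "kwargs": {
  "deltas": [
    [0.0004, 0.008, 0.0015, 0],
    [0, 0.014, 0, 0],
    [0, 0.014, 0, 0],
    [0, 0, 0, 0],
    [0, 0, 0, 0]
  ]
}}

```text
time: 57.1
tool_pos: [516.8, -41.8, 237.0]
tcp_rot: [-1.571, -0.0, 3.141]
contact_force: [-0.4, 0.6, -0.2]
grip_width: 64.4
```

Request:
{"fn": "arm_command", "kwargs": {
  "deltas": [
    [0, 0, 0, 0],
    [0, 0, 0, 0]
  ]
}}

```text
time: 57.3
tool_pos: [517.1, -41.9, 237.7]
tcp_rot: [-1.57, 0.001, 3.141]
contact_force: [-0.2, 0.3, -1.4]
grip_width: 64.3
```

Seat expected at TCP z ≈ 229.

Request:
{"fn": "arm_command", "kwargs": {
  "deltas": [
    [0, 0.003, 0, 0],
    [0, 0.002, 0, 0],
    [0, 0, 0, 0],
    [0, 0, 0, 0],
    [0, 0, 0, 0]
  ]
}}

```text
time: 57.8
tool_pos: [516.8, -41.7, 232.0]
tcp_rot: [-1.571, 0.0, 3.141]
contact_force: [0.4, 0.1, -1.4]
grip_width: 64.3
```

Request:
{"fn": "arm_command", "kwargs": {
  "deltas": [
    [0, 0.0015, 0, 0],
    [0, 0.001, 0, 0],
    [0, 0, 0, 0],
    [0, 0, 0, 0]
  ]
}}

```text
time: 58.2
tool_pos: [516.8, -41.7, 229.5]
tcp_rot: [-1.571, -0.0, 3.141]
contact_force: [0.8, 0.8, -1.7]
grip_width: 64.6
```

Request:
{"fn": "arm_command", "kwargs": {
  "deltas": [
    [0, 0.0008, 0, 0],
    [0, 0, 0, 0],
    [0, 0, 0, 0]
  ]
}}

```text
time: 58.5
tool_pos: [516.9, -41.8, 228.9]
tcp_rot: [-1.571, 0.0, 3.141]
contact_force: [-0.4, -0.4, 0.8]
grip_width: 64.3
```

Request:
{"fn": "arm_command", "kwargs": {
  "deltas": [
    [0, 0.0004, 0, 0],
    [0, 0, 0, 0],
    [0, 0, 0, 0]
  ]
}}

```text
time: 58.8
tool_pos: [517.1, -41.8, 228.8]
tcp_rot: [-1.57, 0.001, 3.141]
contact_force: [-0.5, 0.0, 5.3]
grip_width: 64.8
```

Request:
{"fn": "arm_command", "kwargs": {
  "deltas": [
    [0, 0, 0, 0],
    [0, 0, 0, 0],
    [0, 0, 0, 0],
    [0, 0, 0, 0]
  ],
  "claw": 0
}}

```text
time: 59.2
tool_pos: [516.7, -41.7, 228.0]
tcp_rot: [-1.571, -0.001, 3.141]
contact_force: [0.5, -0.8, -0.4]
grip_width: 90.1
```

Request:
{"fn": "arm_command", "kwargs": {
  "deltas": [
    [0, -0.005, 0, 0],
    [0, -0.02, 0, 0],
    [0, -0.025, 0, 0],
    [0, -0.005, 0, 0],
    [-0.002, 0, 0.04, 0]
  ]
}}

```text
time: 59.7
tool_pos: [519.3, -79.0, 284.6]
tcp_rot: [-1.572, 0.003, -3.137]
contact_force: [0.3, 0.0, -0.1]
grip_width: 91.7
```

Request:
{"fn": "arm_command", "kwargs": {
  "deltas": [
    [-0.0025, 0, 0.048, 0],
    [-0.0025, 0, 0.048, 0],
    [-0.0025, 0, 0.048, 0],
    [-0.0025, 0, 0.048, 0],
    [-0.0025, 0, 0.048, 0]
  ]
}}

```text
time: 60.2
tool_pos: [530.8, -323.6, 282.6]
tcp_rot: [-1.571, -0.001, 3.141]
contact_force: [1.0, 0.3, -0.5]
grip_width: 91.5
```

Request:
{"fn": "arm_command", "kwargs": {
  "deltas": [
    [-0.0025, 0, 0.04, 0],
    [0, 0, 0, 0],
    [0, 0, 0, 0],
    [0, 0, 0, 0],
    [0, 0, 0, 0]
  ]
}}

```text
time: 60.7
tool_pos: [534.0, -360.3, 283.6]
tcp_rot: [-1.571, 0.0, -3.14]
contact_force: [-0.3, -0.4, 0.2]
grip_width: 92.1
```

```bash
python3 - <<'E'
from h import *
o=bot.get_obs();p=cap("wrist");q=near(p,"lid",[534,-362]);go(*q,25);save(p,"lid.png",(150,80,360,290),3)
s=cap("side");near(s,"lid",[534,-362]);u,v=proj(s,[517,-42.5,150])[0].astype(int);save(s,"stack6.png",(u-60,max(0,v-80),u+60,v+80),4)
s=cap("scene");near(s,"lid",[534,-362])
E
```

```text
lid [(np.float64(0.95), 0.72, [533.2, -362.2])]
t 60.8 pos [ 534.  -360.5  283.8] rot [ -90.     0.  -179.9] F [ 0.4 -0.1  0.5] w 91.4 -> tool delta mm [  0.9 258.8   1.6]
lid [(np.float64(0.95), 0.68, [535.1, -360.8])]
lid [(np.float64(0.9), 0.58, [533.6, -361.9])]
```

View pics/stack6.png

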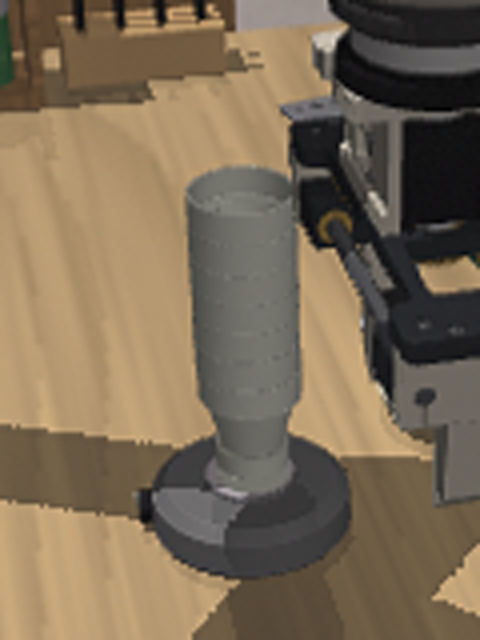

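View pics/lid.png

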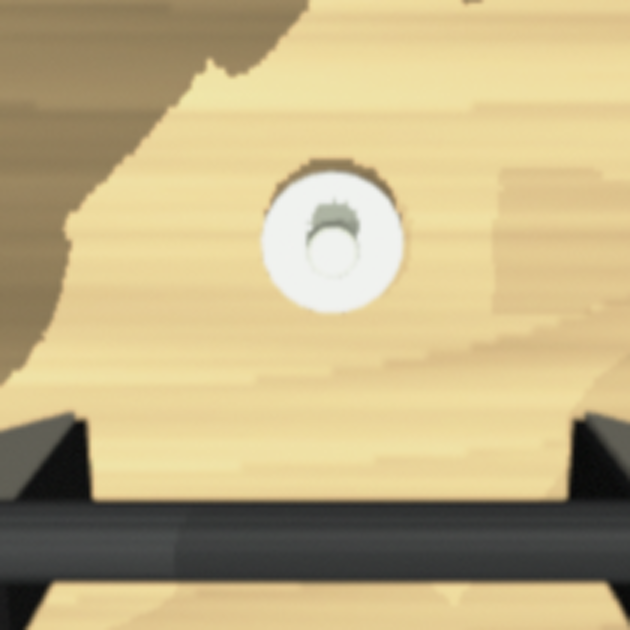

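Request:
{"fn": "arm_command", "kwargs": {
  "deltas": [
    [0.0005, 0.035, 0.0015, 0],
    [0, 0.048, 0, 0],
    [0, 0.048, 0, 0],
    [0, 0.048, 0, 0],
    [0, 0.035, 0, 0]
  ]
}}

```text
time: 61.5
tool_pos: [532.1, -362.2, 66.2]
tcp_rot: [-1.573, -0.002, 3.141]
contact_force: [-0.1, -0.9, -0.4]
grip_width: 91.6
```

Request:
{"fn": "arm_command", "kwargs": {
  "deltas": [
    [0, 0.01, 0, 0],
    [0, 0, 0, 0],
    [0, 0, 0, 0],
    [0, 0, 0, 0],
    [0, 0, 0, 0]
  ]
}}

```text
time: 62.0
tool_pos: [534.0, -364.0, 61.4]
tcp_rot: [-1.568, 0.003, 3.141]
contact_force: [0.0, 0.0, 0.3]
grip_width: 91.5
```

```bash
python3 - <<'E'
from h import *
o=bot.get_obs();p=cap("wrist");q=near(p,"lid",[533.5,-362]);go(533.5,-362,25)
E
```

```text
lid [(np.float64(0.89), 0.71, [535.3, -362.3])]
t 62.1 pos [ 533.6 -363.6   60.6] rot [-8.99e+01  1.00e-01  1.80e+02] F [ 0.5  0.2 -0.8] w 91.7 -> tool delta mm [ 0.2 35.6 -1.7]
```

Request:
{"fn": "arm_command", "kwargs": {
  "deltas": [
    [-0.0003, 0.012, -0.0015, 0],
    [0, 0.012, 0, 0],
    [0, 0.007, 0, 0],
    [0, 0, 0, 0],
    [0, 0, 0, 0]
  ]
}}

```text
time: 62.6
tool_pos: [533.3, -361.7, 27.8]
tcp_rot: [-1.571, -0.001, 3.141]
contact_force: [-0.4, -0.0, -0.1]
grip_width: 91.6
```

Request:
{"fn": "arm_command", "kwargs": {
  "deltas": [
    [0, 0, 0, 0],
    [0, 0, 0, 0]
  ]
}}

```text
time: 62.8
tool_pos: [533.7, -362.0, 28.8]
tcp_rot: [-1.57, 0.001, 3.141]
contact_force: [0.7, 1.1, -0.5]
grip_width: 91.9
```

Request:
{"fn": "arm_command", "kwargs": {
  "deltas": [
    [0, 0.0025, 0, 0],
    [0, 0, 0, 0],
    [0, 0, 0, 0],
    [0, 0, 0, 0]
  ]
}}

```text
time: 63.2
tool_pos: [533.5, -361.8, 25.9]
tcp_rot: [-1.571, 0.0, 3.141]
contact_force: [-0.7, -0.2, 1.0]
grip_width: 91.8
```

Request:
{"fn": "arm_command", "kwargs": {
  "deltas": [
    [0, 0, 0, 0],
    [0, 0, 0, 0],
    [0, 0, 0, 0],
    [0, 0, 0, 0],
    [0, 0, 0, 0]
  ],
  "claw": 255
}}

```text
time: 63.7
tool_pos: [533.5, -361.7, 25.8]
tcp_rot: [-1.571, 0.0, 3.141]
contact_force: [-0.2, 0.7, -0.2]
grip_width: 56.4
```

Request:
{"fn": "arm_command", "kwargs": {
  "deltas": [
    [0, 0, 0, 0],
    [0, 0, 0, 0],
    [0, 0, 0, 0],
    [0, 0, 0, 0],
    [0, 0, 0, 0]
  ]
}}

```text
time: 64.2
tool_pos: [533.5, -361.7, 25.8]
tcp_rot: [-1.571, 0.0, 3.141]
contact_force: [-0.3, 0.1, 0.1]
grip_width: 22.7
```

```bash
python3 - <<'E'
from h import *
o=bot.get_obs();p=cap("wrist");q=near(p,"lid",[533.5,-362]);go(533.5,-362,25);save(p,"lidgrip.png",(130,120,390,320),2)
E
```

```text
lid [(np.float64(0.45), 0.6, [543.8, -362.5])]
t 64.3 pos [ 533.5 -361.7   25.8] rot [-90.   0. 180.] F [ 0.1  0.6 -0.5] w 22.9 -> tool delta mm [-0.   0.8  0.3]
```

View pics/lidgrip.png

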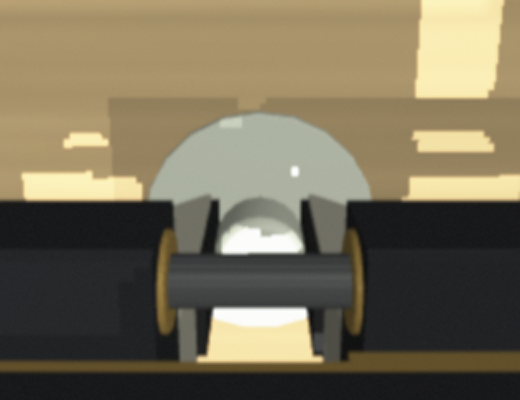

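```bash
python3 - <<'E'
from h import *
p=cap("wrist");print(ray(p,[[260,175.7],[203.5,219.5],[316,219.5]],14).round(1))
E
```

```text
[[ 567.9 -362.8   14. ]
 [ 541.6 -329.7   14. ]
 [ 541.6 -395.6   14. ]]
```

Request:
{"fn": "arm_command", "kwargs": {
  "deltas": [
    [0, -0.01, 0, 0],
    [0, -0.04, 0, 0],
    [0, -0.048, 0, 0],
    [0, -0.048, 0, 0],
    [0, -0.048, 0, 0]
  ]
}}

```text
time: 64.85
tool_pos: [533.2, -361.5, 222.6]
tcp_rot: [-1.57, 0.0, 3.141]
contact_force: [1.6, -0.5, -1.0]
grip_width: 22.5
```

Request:
{"fn": "arm_command", "kwargs": {
  "deltas": [
    [0, -0.048, 0, 0],
    [0, -0.018, 0, 0],
    [0, 0, 0, 0],
    [0.002, 0, -0.04, 0],
    [0.002, 0, -0.045, 0]
  ]
}}

```text
time: 65.35
tool_pos: [528.3, -276.4, 283.2]
tcp_rot: [-1.573, -0.003, 3.138]
contact_force: [0.6, -0.2, -0.6]
grip_width: 23.1
```

Request:
{"fn": "arm_command", "kwargs": {
  "deltas": [
    [0.002, 0, -0.045, 0],
    [0.002, 0, -0.045, 0],
    [0.002, 0, -0.045, 0],
    [0.002, 0, -0.04, 0],
    [0, 0, 0, 0]
  ]
}}

```text
time: 65.85
tool_pos: [520.3, -97.0, 284.5]
tcp_rot: [-1.573, -0.003, -3.137]
contact_force: [-0.5, -0.5, -0.4]
grip_width: 22.6
```

Request:
{"fn": "arm_command", "kwargs": {
  "deltas": [
    [0, 0, 0, 0],
    [0, 0, 0, 0],
    [0, 0, 0, 0]
  ]
}}

```text
time: 66.15
tool_pos: [521.4, -102.9, 285.1]
tcp_rot: [-1.571, -0.001, 3.139]
contact_force: [0.1, 0.5, -0.7]
grip_width: 22.9
```

```bash
python3 - <<'E'
from h import *
go(516.9,-41.8,256)
p=cap("wrist");rim(p,240,[516.9,-41.8])
E
```

```text
t 66.15 pos [ 521.4 -102.9  285.1] rot [-9.000e+01 -1.000e-01  1.799e+02] F [ 0.1  0.5 -0.7] w 22.9 -> tool delta mm [  4.6  29.1 -61.1]
rim [[238.8, 517.4, -42.3], [236.0, 516.9, -41.8], [233.1, 517.4, -41.8]]
```

Request:
{"fn": "arm_command", "kwargs": {
  "deltas": [
    [0.002, 0, -0.025, 0],
    [0.0025, 0, -0.025, 0],
    [0, 0, -0.011, 0],
    [0, 0, 0, 0],
    [0, 0, 0, 0]
  ]
}}

```text
time: 66.7
tool_pos: [517.3, -41.5, 285.8]
tcp_rot: [-1.57, 0.0, 3.141]
contact_force: [0.5, 0.3, 0.0]
grip_width: 23.1
```

Request:
{"fn": "arm_command", "kwargs": {
  "deltas": [
    [0, 0.008, 0, 0],
    [0, 0, 0, 0],
    [0, 0, 0, 0],
    [0, 0, 0, 0]
  ]
}}

```text
time: 67.1
tool_pos: [517.1, -41.1, 277.7]
tcp_rot: [-1.571, -0.0, 3.141]
contact_force: [0.2, 0.5, -0.3]
grip_width: 22.9
```

```bash
python3 - <<'E'
from h import *
go(516.8,-41.5,256)
E
```

```text
t 67.1 pos [517.1 -41.1 277.7] rot [-90.   -0.  179.9] F [ 0.2  0.5 -0.3] w 22.9 -> tool delta mm [ 0.3 21.7  0.4]
```

Request:
{"fn": "arm_command", "kwargs": {
  "deltas": [
    [0, 0.006, 0, 0],
    [0, 0.005, 0, 0],
    [0, 0.004, 0, 0],
    [0, 0, 0, 0],
    [0, 0, 0, 0]
  ]
}}

```text
time: 67.6
tool_pos: [517.1, -40.7, 262.7]
tcp_rot: [-1.571, -0.0, 3.141]
contact_force: [-0.1, 0.0, -0.7]
grip_width: 23.2
```

Request:
{"fn": "arm_command", "kwargs": {
  "deltas": [
    [0, 0.002, 0, 0],
    [0, 0.0015, 0, 0],
    [0, 0.001, 0, 0],
    [0, 0, 0, 0],
    [0, 0, 0, 0]
  ]
}}

```text
time: 68.1
tool_pos: [517.1, -40.7, 258.3]
tcp_rot: [-1.571, 0.0, 3.141]
contact_force: [-0.1, -1.0, -1.2]
grip_width: 22.9
```

Request:
{"fn": "arm_command", "kwargs": {
  "deltas": [
    [0, 0.001, 0.0005, 0],
    [0, 0.001, 0, 0],
    [0, 0, 0, 0],
    [0, 0, 0, 0]
  ]
}}

```text
time: 68.5
tool_pos: [517.1, -41.2, 256.3]
tcp_rot: [-1.571, -0.0, 3.141]
contact_force: [0.6, -0.9, -1.6]
grip_width: 22.7
```

Request:
{"fn": "arm_command", "kwargs": {
  "deltas": [
    [0, 0.0007, 0, 0],
    [0, 0, 0, 0],
    [0, 0, 0, 0]
  ]
}}

```text
time: 68.8
tool_pos: [517.2, -41.2, 255.7]
tcp_rot: [-1.571, 0.0, 3.141]
contact_force: [1.1, -0.4, -0.2]
grip_width: 22.9
```

Request:
{"fn": "arm_command", "kwargs": {
  "deltas": [
    [0, 0.0006, 0, 0],
    [0, 0, 0, 0],
    [0, 0, 0, 0]
  ]
}}

```text
time: 69.1
tool_pos: [517.4, -41.3, 255.6]
tcp_rot: [-1.57, 0.001, 3.141]
contact_force: [0.5, -0.6, 5.6]
grip_width: 23.2
```

Request:
{"fn": "arm_command", "kwargs": {
  "deltas": [
    [0, 0, 0, 0],
    [0, 0, 0, 0],
    [0, 0, 0, 0],
    [0, 0, 0, 0],
    [0, 0, 0, 0]
  ],
  "claw": 0
}}

```text
time: 69.6
tool_pos: [517.0, -41.2, 254.8]
tcp_rot: [-1.571, -0.0, 3.141]
contact_force: [-0.7, 0.9, -0.8]
grip_width: 58.3
```

Request:
{"fn": "arm_command", "kwargs": {
  "deltas": [
    [0, 0, 0, 0],
    [0, 0, 0, 0],
    [0, 0, 0, 0],
    [0, 0, 0, 0],
    [0, 0, 0, 0]
  ]
}}

```text
time: 70.1
tool_pos: [517.1, -41.2, 255.0]
tcp_rot: [-1.571, 0.0, 3.141]
contact_force: [-0.6, 0.4, -0.5]
grip_width: 91.2
```

Request:
{"fn": "arm_command", "kwargs": {
  "deltas": [
    [0, -0.005, 0, 0],
    [0, -0.02, 0, 0],
    [0, -0.03, 0, 0],
    [0, -0.02, 0, 0],
    [0.02, 0, 0.03, 0]
  ]
}}

```text
time: 70.6
tool_pos: [499.3, -69.8, 333.2]
tcp_rot: [-1.57, 0.007, -3.138]
contact_force: [-0.7, -1.9, 1.1]
grip_width: 91.9
```

Request:
{"fn": "arm_command", "kwargs": {
  "deltas": [
    [0.02, 0, 0.04, 0],
    [0.02, 0, 0.04, 0],
    [0.02, 0, 0.04, 0],
    [0, 0, 0.04, 0],
    [0, 0, 0, 0]
  ]
}}

```text
time: 71.1
tool_pos: [436.3, -235.2, 330.1]
tcp_rot: [-1.569, 0.0, 3.136]
contact_force: [-0.4, 1.0, -0.8]
grip_width: 91.9
```

```bash
python3 - <<'E'
from h import *
go(517,-42)
a=cap("side");b=cap("scene")
near(a,"lid",[517,-42],230);near(b,"lid",[517,-42],230)
for n,q in(("ring_cone",[675.5,169]),("glass_dish",[678.8,51.5])):near(b,n,q)
print(find(b,"crimping_tool"))
def crop(p,w,h):
    u,v=proj(p,[517,-42.5,160])[0].astype(int);u=max(u,w);v=max(v,h);return cv2.resize(p["img"][v-h:v+h,u-w:u+w,::-1],(480,600),interpolation=cv2.INTER_CUBIC)
im=np.hstack([crop(a,60,75),crop(b,60,75)]);cv2.imwrite("pics/final.png",cv2.resize(im,(800,500)))
E
```

```text
t 71.1 pos [ 436.3 -235.2  330.1] rot [-89.9   0.  179.7] F [-0.4  1.  -0.8] w 91.9 -> tool delta mm [ -79.6   -0.3 -193.7]
lid [(np.float64(0.56), 0.67, [520.5, -48.0])]
lid [(np.float64(0.96), 0.56, [517.3, -41.9])]
ring_cone [(np.float64(0.81), 0.93, [676.6, 168.8])]
glass_dish [(np.float64(0.93), 0.64, [679.1, 52.1])]
[(0.57, array([ 718.9, -170.2,   15.2]))]
```

View pics/final.png

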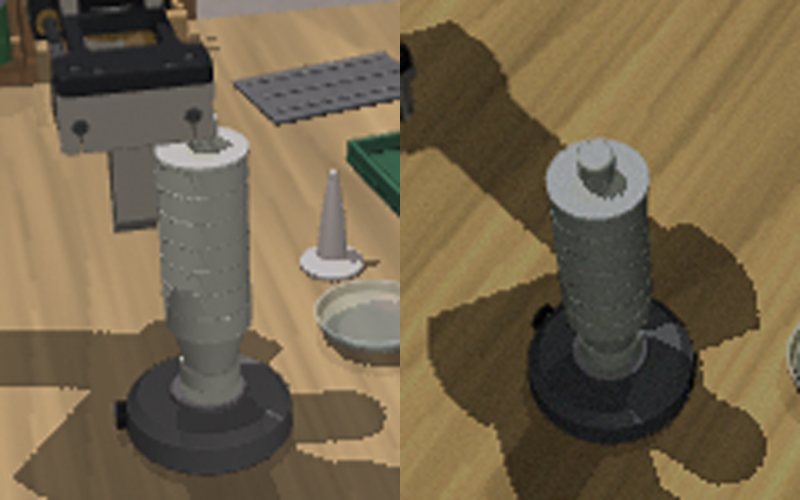

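```bash
python3 -c "
from plant import bot,job
print(bot.get_obs()['time'],job.close_job())"
```

```text
the job is handed in; nothing more can be done
71.45 None
```

The bead spinner is packed up and the job was handed in at 71.5 s. All six loose cups were present.

**Drive cup:** I turned it about 78° to line up its rib with the key, and it went straight down over the key. The hub came down at washer height, with contact at a TCP height of 110 mm as expected.

**Cups:** They were nested one by one, and each seated within about 1 mm of its computed height. The side pictures after three, five and six cups show a straight, closed stack.

**Lid:** It had been knocked about 3 cm from its first position during the run, so I found it again before picking it up. It seated at its computed height.

**Last checks:**
- **Lid position:** the scene camera puts the lid at (517.3, -41.9) for its seated height, within about 0.5 mm of the stack axis, with a very good fit. In the final picture it lies flat.
- **Side camera:** this one disagreed, giving (520.5, -48.0). The gripper hid part of the lid in that view, so I relied on the scene camera.
- **Bystanders:** the ring cone, glass dish and crimping tool measured where they stood at the start, to within camera accuracy.
- **Forces:** the wrist force readings stayed below about 7 N, and the robot was clear of everything at hand-in.

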